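Free the stuck coat pegs and stack the tubs away

ROBOT

A 6-joint arm with a two-finger parallel gripper is mounted at the origin on the work surface. World frame = base frame: x ahead of the robot, y to its left, z up, the work surface at z = 0. Lengths are in m, angles in rad, forces in N, time in s.
With the tool pointing down it reaches from about 0.35 to 0.975 m from the base axis. Payload 4.9 kg.
Tool frame: the origin (TCP) lies midway between the tips of the shut fingers; the grasp point (between the pads) lies 19 mm behind it; z points along the fingers, y is the direction in which the jaws open and shut (so a half turn about z gives the same grasp; the last joint's range is limited). The gripper opens to 85 mm and grips with 20 to 120 N. Pads are 22 mm wide; open, the fingers measure 114 mm over their backs; the gripper's body (76 mm by 85 mm) begins 54 mm behind the grasp point. The pads swing forward as they close: fully open they stand 13 mm farther back than shut.
Start: joints at [-1.363, 0.053, 1.613, -0, 1.476, -0.119], TCP at [0.201, -0.592, 0.231] pointing down, gripper open.
Joint ranges: [-3.01, 3.01], [-1.01, 2.22], [0.06, 2.58], [-1.02, 4.17], [0.09, 2.62], [-3.14, 3.14]. Speed limits (rad/s): [2.57, 2.57, 3.14, 3.14, 3.14, 3.14].

INTERFACE

Orientations are given as a rotation vector (axis times angle).
In Python, from station import ctrl gives the robot as it stands.
- The arm moves only by the tool play_rows, never from a script. Its argument "motion" is a list that holds one entry, the list of rows, each a list of 7 numbers: the closure, from -1 (fully open) to 1 (shut), then the shift along the tool's x, y, z in cm, then the turn, a rotation vector about the tool's x, y, z in degrees. A call has 1 to 20 rows; each row is the pose to reach, as a shift and turn from the pose measured when the call began, along the tool's axes at that moment; what a row does not reach only later rows make up. A row lasts 1/8 s, in which the tool goes at most 62.5 mm and 10.7 degrees, less where a joint would pass 70% of its speed; a pose out of reach is approached as far as the arm can. A call with a gripper value outside its range is refused whole. The fingers move at their own pace and stop on an object; "newtons" is the grip in N (left out, the last holds). Time passes only in rows, so rows that repeat a pose let the fingers close. It gives the time, the measured TCP pose, the force and the opening at its end, in the units of the state.
- ctrl.get_obs(): the state, without advancing time (a new reading comes with each control period).
- ctrl.get_image(name): name is "scene" or "top"; returns a dict with "color" (400x640x3 uint8, red, green, blue), "mtx" (3x3 intrinsics, pixels), "T" (4x4, takes a point from camera to world coordinates). Camera axes: x right, y up, looking along -z (the intrinsics and any distortion apply to the point x, -y, -z); pixel columns grow to the right and rows downward; lengths in m; the calibration is good to about 2 mm. A picture is of the moment at which its call begins. There is no depth.
- ctrl.finish_job(): hands the job in, once; it reports no verdict.
The state is a dict: "t": time; "q": joint angles; "dq": joint speeds; "effort": joint torques, N m; "tool_pos": TCP position; "tool_rot": TCP orientation; "contact_force": force on the tool from outside, world axes, zero at the start; "wrist_torque": the same for the moment, N m; "opening": finger opening in m.
Only numpy, scipy, OpenCV 4.12 (cv2) and the standard library are available. Lean on these libraries where they do the work, as an engineer would, in place of code of your own. Each camera call takes 0.05 s, during which the arm holds its last target.

TASK

The coat pegs have jammed in the keyhole slots of the wooden coat rail lying on the hall bench: pick up the wooden block and, holding it, knock every peg sideways along its slot until its whole foot is in the wide mouth, never touching a stuck peg with the gripper or arm. Then lay the block back down on the bench, lift the loosened pegs out into the open tub, put the loose lid fully home on that tub, and stack the other, already closed tub squarely on top with its four feet in the corner recesses of the lid. Leave the flashlight, glass doorknob and bike light where they are.

Things in the scene. Friction and masses are not known exactly. Their poses are not given: they have to be found in the camera images.
- rail: Wooden coat rail lying flat, fixed to the bench, 19 mm high, spanning x -30 to 78, y -128 to 128 mm about its origin (underside). Four keyhole slots run along x at y = -90, -30, 30, 90. For x -30 to 16 a slot is narrow: 22 mm between lips that trap the peg's foot. A leaf spring pinches each stuck foot (9 N): sliding it towards +x takes 8 to 20 N. Slot floor 4 mm up.
- rail_mouths (a point): Point on the rail (axes as the rail's) at rail x = 44, y = 0 mm, on the slot floor, 4 mm above the bench: the middle of the wide mouths in x. Each slot's mouth is 40 mm wide in y and 56 mm long, rail x 16 to 72 mm, walled round 19 mm high and open above. A peg can be lifted out once its centre is beyond rail x = 38 mm; 50 mm is the far stop.
- peg_a_center (a point): Coat peg A of plain wood, 60 g: a foot 44 x 32 x 10 mm (along its x, y, z) carrying a square stem 16 x 16 mm, total height 52 mm. The point is on the stem's axis, half-way up, 26 mm above the foot's underside; z up, x along the slot towards the mouth. It starts stuck, upright, in the slot at rail y = -90 mm, at rail x = 0 +- 4 mm. May be absent (None from the start; its slot is then empty).
- peg_b_center (a point): Coat peg B of plain wood, 60 g: a foot 44 x 32 x 10 mm (along its x, y, z) carrying a square stem 16 x 16 mm, total height 52 mm. The point is on the stem's axis, half-way up, 26 mm above the foot's underside; z up, x along the slot towards the mouth. It starts stuck, upright, in the slot at rail y = -30 mm, at rail x = 0 +- 4 mm. May be absent (None from the start; its slot is then empty).
- peg_c_center (a point): Coat peg C of plain wood, 60 g: a foot 44 x 32 x 10 mm (along its x, y, z) carrying a square stem 16 x 16 mm, total height 52 mm. The point is on the stem's axis, half-way up, 26 mm above the foot's underside; z up, x along the slot towards the mouth. It starts stuck, upright, in the slot at rail y = +30 mm, at rail x = 0 +- 4 mm. May be absent (None from the start; its slot is then empty).
- peg_d_center (a point): Coat peg D of plain wood, 60 g: a foot 44 x 32 x 10 mm (along its x, y, z) carrying a square stem 16 x 16 mm, total height 52 mm. The point is on the stem's axis, half-way up, 26 mm above the foot's underside; z up, x along the slot towards the mouth. It starts stuck, upright, in the slot at rail y = +90 mm, at rail x = 0 +- 4 mm. May be absent (None from the start; its slot is then empty).
- block_center (a point): Plain wooden tapping block, 100 x 36 x 45 mm (along its x, y, z), about 150 g, lying loose on the bench; point at its centre, 22.5 mm above its underside, z up.
- tub: The open grey plastic storage tub, 0.6 kg, loose on the bench: 140 x 104 mm outside (along its x, y), walls 4 mm, inside 132 x 96 mm and 62 mm deep, standing on four corner feet 22 mm high. Origin at the centre of its footprint at bench level; inner floor 26 mm and rim 88 mm above it.
- lid_grip (a point): Loose grey lid, 120 g, right side up: plate 140 x 104 x 4 mm (x, y), under it a plug 126 x 90 x 5 mm that enters the tub's mouth (3 mm play each way). On top a grip rib 60 (x) x 14 (y) x 18 mm high and corner recesses 20 x 20 mm, 6 mm deep, at x +-57, y +-39 mm. Point: rib's centre, 9 mm above the plate top, 18 above the plug's underside. Seated it lies 101 mm above the tub's origin.
- tub2_grip (a point): The other tub, closed, lid fast (one rigid piece, 0.3 to 0.55 kg), 140 x 104 mm (x, y), lid plate top 92 mm above its soles; four feet 14 x 14 x 22 mm at x +-57, y +-39 mm. Same grip rib on top: 60 (x) x 14 (y) x 18 mm high. Point: rib's centre, 101 mm above the soles, 9 above the plate. Stacked, it lies 92 mm above the lid's point (each foot has 3 mm play each way).
- flashlight: Bystander: silver aluminium flashlight lying on the bench, 120 mm long, 34 mm thick; origin under it.
- doorknob: Bystander: spare glass doorknob standing on its rose, 56 mm across, 62 mm high; origin under it.
- bike_light: Bystander: blue plastic bike light, 34 x 60 x 32 mm; origin under it.
Things that resemble listed ones, but are neither listed nor needed, are in the scene too. Leave any blue, red or yellow look-alike of the part that bears tub2_grip alone.

How it is judged:
On the way, in this order (a step that is already met when the one before it is completed fails the run):
1. every peg knocked along its slot, its whole foot in the wide mouth (or already in the tub) ((x of peg_a_center in the frame of rail above 0.038 m or (x of peg_a_center in the frame of tub between -0.066 and 0.066 m and y of peg_a_center in the frame of tub between -0.048 and 0.048 m and z of peg_a_center in the frame of tub between 0.026 and 0.09 m)) and (x of peg_b_center in the frame of rail above 0.038 m or (x of peg_b_center in the frame of tub between -0.066 and 0.066 m and y of peg_b_center in the frame of tub between -0.048 and 0.048 m and z of peg_b_center in the frame of tub between 0.026 and 0.09 m)) and (x of peg_c_center in the frame of rail above 0.038 m or (x of peg_c_center in the frame of tub between -0.066 and 0.066 m and y of peg_c_center in the frame of tub between -0.048 and 0.048 m and z of peg_c_center in the frame of tub between 0.026 and 0.09 m)) and (x of peg_d_center in the frame of rail above 0.038 m or (x of peg_d_center in the frame of tub between -0.066 and 0.066 m and y of peg_d_center in the frame of tub between -0.048 and 0.048 m and z of peg_d_center in the frame of tub between 0.026 and 0.09 m))), for 0.2 s.
2. every peg in the open tub (x of peg_a_center in the frame of tub between -0.066 and 0.066 m and y of peg_a_center in the frame of tub between -0.048 and 0.048 m and z of peg_a_center in the frame of tub between 0.026 and 0.09 m and x of peg_b_center in the frame of tub between -0.066 and 0.066 m and y of peg_b_center in the frame of tub between -0.048 and 0.048 m and z of peg_b_center in the frame of tub between 0.026 and 0.09 m and x of peg_c_center in the frame of tub between -0.066 and 0.066 m and y of peg_c_center in the frame of tub between -0.048 and 0.048 m and z of peg_c_center in the frame of tub between 0.026 and 0.09 m and x of peg_d_center in the frame of tub between -0.066 and 0.066 m and y of peg_d_center in the frame of tub between -0.048 and 0.048 m and z of peg_d_center in the frame of tub between 0.026 and 0.09 m), for 0.2 s.
3. the lid seated on the tub (x of lid_grip in the frame of tub between -0.006 and 0.006 m and y of lid_grip in the frame of tub between -0.006 and 0.006 m and z of lid_grip in the frame of tub between 0.098 and 0.104 m and angle between the x axis of lid_grip and the x axis of tub, either way round below 0.1 rad and angle between lid_grip's own z axis and vertical below 0.06 rad), for 0.2 s.
4. the closed tub stacked, feet in the lid's recesses (x of tub2_grip in the frame of lid_grip between -0.006 and 0.006 m and y of tub2_grip in the frame of lid_grip between -0.006 and 0.006 m and z of tub2_grip in the frame of lid_grip between 0.089 and 0.095 m and angle between the x axis of tub2_grip and the x axis of lid_grip, either way round below 0.1 rad and angle between tub2_grip's own z axis and vertical below 0.06 rad), for 0.2 s.
At the end, for the whole second after the job is handed in: Every peg is inside the open tub; the lid is seated on it (within 6 mm sideways, 3 mm in height, 0.1 rad); the closed tub stands on the lid with its feet in the recesses (within 6 mm sideways, 3 mm in height, 0.1 rad), at rest; the block lies on the bench (all of step 2 and all of step 3 and all of step 4 and height (world z) of block_center between 0.014 and 0.03 m and angle between tub's own z axis and vertical below 0.06 rad and linear speed of each of tub, tub2 below 0.02 m/s); the robot touches nothing.
It fails at once if gripper or arm touches a peg that is still stuck under the lips ((contact force between any of the fingers, the arm and peg_a above 1.5 N and x of peg_a_center in the frame of rail between -0.03 and 0.034 m and y of peg_a_center in the frame of rail between -0.12 and 0.12 m and z of peg_a_center in the frame of rail between 0.022 and 0.04 m) or (contact force between any of the fingers, the arm and peg_b above 1.5 N and x of peg_b_center in the frame of rail between -0.03 and 0.034 m and y of peg_b_center in the frame of rail between -0.12 and 0.12 m and z of peg_b_center in the frame of rail between 0.022 and 0.04 m) or (contact force between any of the fingers, the arm and peg_c above 1.5 N and x of peg_c_center in the frame of rail between -0.03 and 0.034 m and y of peg_c_center in the frame of rail between -0.12 and 0.12 m and z of peg_c_center in the frame of rail between 0.022 and 0.04 m) or (contact force between any of the fingers, the arm and peg_d above 1.5 N and x of peg_d_center in the frame of rail between -0.03 and 0.034 m and y of peg_d_center in the frame of rail between -0.12 and 0.12 m and z of peg_d_center in the frame of rail between 0.022 and 0.04 m)).
It fails at once if a bystander moved more than 30 mm (distance of any of flashlight, doorknob, bike_light from where it was at the start of the episode above 0.03 m).
Of peg_a, peg_b, peg_c, peg_d only 2 to 4 are there at a start; the rules pass over those that are not, and their reading is None.
At some moment in a run one of block, lid, tub2 may be knocked a few centimetres aside while the robot is not near it.
It also fails if it takes over 210 s, if anything falls off the work surface, if the arm or the gripper's body presses on something with over 40 N, if the wrist force passes 120 N, or if a joint passes its speed limit or range.

## Working session

There is one attempt and no reset: what is moved stays moved. The work goes in short steps, Python scripts to look and compute and a tool call to move; the robot and the scene stay as the last step left them, time stands still between calls to the robot, and variables do not carry over. Pictures are saved under pics/ and viewed, and the job is handed in when it is done.

Besides the shell and the picture viewer there is one more tool, called after "Emit:" in YAML: its name, and indented under it one key for each argument. play_rows: Moves the arm, as the interface text tells. Its arguments: {"type":"object","properties":{"motion":{"type":"array"},"newtons":{"type":"number"}},"required":["motion"]}

```bash
ls; mkdir -p pics; python3 - <<'E'
from station import ctrl
import cv2,numpy as np
o=ctrl.get_obs(); print(o)
for n in("scene","top"):
    d=ctrl.get_image(n); cv2.imwrite(f"pics/{n}0.png",d["color"][:,:,::-1]); print(n,d["mtx"],d["T"],d.keys())
E
```

```text
pics
{'t': 0.0, 'q': array([-1.36300068e+00,  5.33708993e-02,  1.61432741e+00, -6.51884349e-06,
        1.47601630e+00, -1.19034764e-01]), 'dq': array([ 0.00154897,  0.00060123,  0.00030613, -0.00030025,  0.00111139,
        0.00107666]), 'effort': array([ 4.33259320e-04, -3.93681586e+01, -3.70175278e+01, -4.36315338e-05,
        7.17568793e-03, -4.68522074e-06]), 'tool_pos': array([ 0.20049641, -0.5912899 ,  0.23003438]), 'tool_rot': array([-3.09764704e+00, -5.10758251e-01,  1.57954342e-04]), 'contact_force': array([0.41359797, 0.25452974, 0.7778985 ]), 'wrist_torque': array([-0.02250683,  0.05956016, -0.02877188]), 'opening': 0.08551970989409409}
scene [[366.38334113   0.         323.44399265]
 [  0.         366.38334113 198.55931377]
 [  0.           0.           1.        ]] [[ 0.09872912 -0.65332428  0.75061304  1.31875476]
 [ 0.99504744  0.07356118 -0.06685316  0.02262856]
 [-0.01153919  0.75349594  0.65735129  0.79521468]
 [ 0.          0.          0.          1.        ]] dict_keys(['color', 'mtx', 'T'])
top [[475.89345267   0.         318.33594058]
 [  0.         475.89345267 197.29781664]
 [  0.           0.           1.        ]] [[-0.00848773  0.99117434 -0.13229283  0.29233489]
 [-0.99996281 -0.00821068  0.00263955  0.10419934]
 [ 0.00153004  0.13231031  0.99120716  1.4687239 ]
 [ 0.          0.          0.          1.        ]] dict_keys(['color', 'mtx', 'T'])
```

View pics/scene0.png

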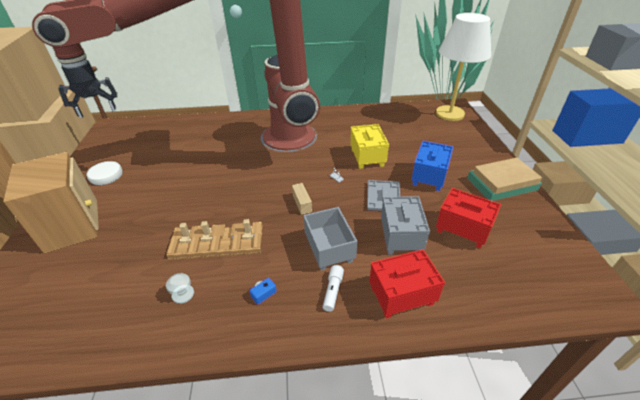

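View pics/top0.png

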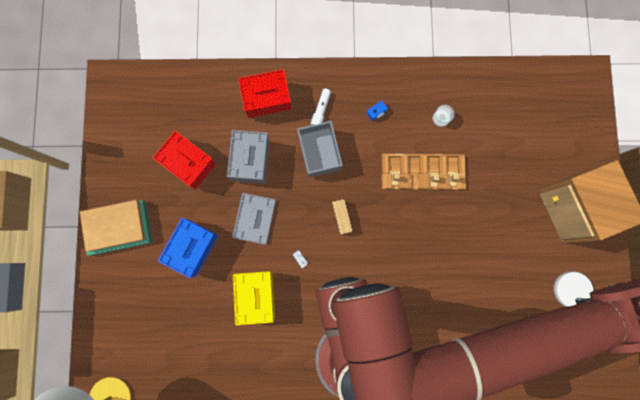

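The two views show the open grey tub at top (320,148), the closed grey tub at top (248,155), the lid at top (255,218), the block at top (342,217) and the rail at top (425,172).

Possible mix-ups:
- **tub2:** the grey one at (248,155), versus red at (265,92) and (184,158), blue (187,247) and yellow (253,298). I choose grey.
- **Lid:** the flat grey plate at (255,218), versus tub2's fixed lid at (248,155).
- **Block:** the wooden piece at (342,217), versus the small metal item at (300,259), the book and the boxes.

I'll check these choices in close crops.

```bash
python3 - <<'E'
import cv2,numpy as np
t=cv2.imread("pics/top0.png"); s=cv2.imread("pics/scene0.png")
a=cv2.resize(t[120:250,220:370],None,fx=4,fy=4,interpolation=cv2.INTER_CUBIC)
cv2.imwrite("pics/c1.png",a)
b=cv2.resize(t[140:200,370:480],None,fx=7,fy=7,interpolation=cv2.INTER_CUBIC)
cv2.imwrite("pics/c2.png",b)
b=cv2.resize(s[160:280,290:440],None,fx=5,fy=5,interpolation=cv2.INTER_CUBIC)
cv2.imwrite("pics/c3.png",b)
b=cv2.resize(s[205:270,155:275],None,fx=6,fy=6,interpolation=cv2.INTER_CUBIC)
cv2.imwrite("pics/c4.png",b)
E
```

```text
(no output)
```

View pics/c1.png

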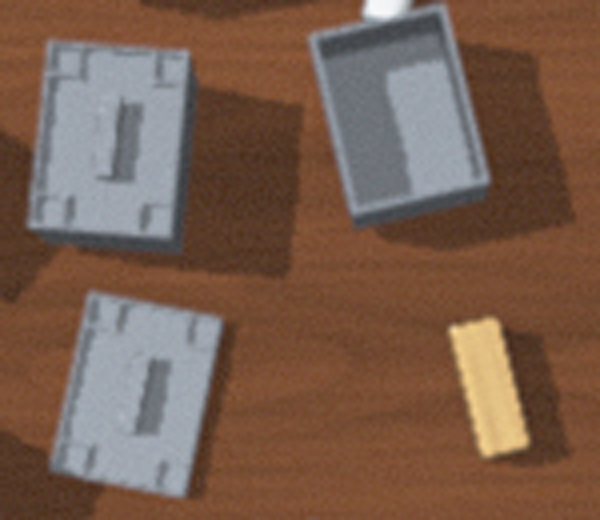

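View pics/c2.png

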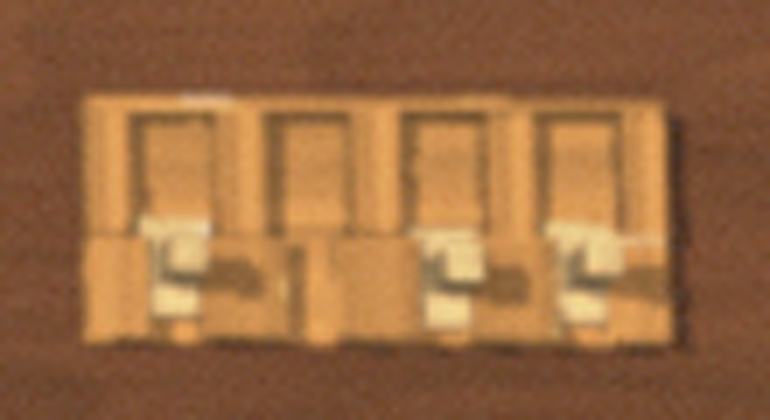

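View pics/c3.png

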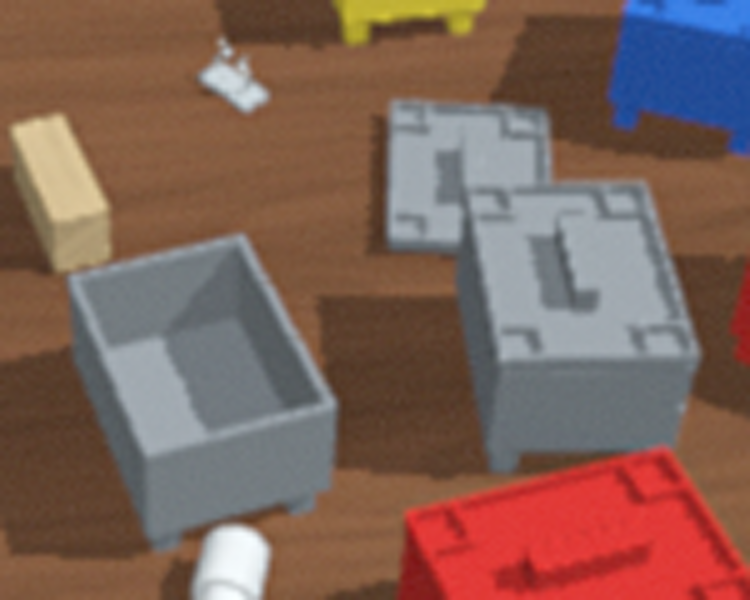

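View pics/c4.png

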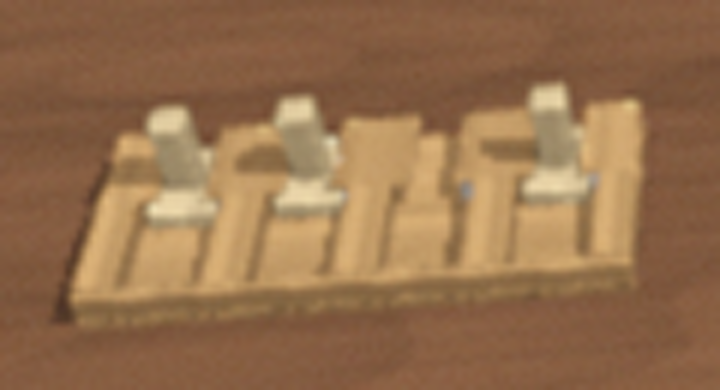

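The crops confirm the choices:
- Tub2 is grey and stands on feet.
- The lid is flat on the bench.
- The open tub has its mouth up.
- The block is wooden.
- The rail has pegs in three slots. They are at top (397,178), (434,180) and (454,178), and the slot at (415,180) is empty.

Next I measure poses.

```bash
cat > h.py <<'E'
import numpy as np,cv2
from scipy.spatial.transform import Rotation as R
from station import ctrl
def img(n): 
    d=ctrl.get_image(n); return d["color"][:,:,::-1].copy(),d["mtx"],d["T"]
def ray(px,K,T,z):
    px=np.atleast_2d(px).astype(float)
    d=np.c_[(px[:,0]-K[0,2])/K[0,0],-(px[:,1]-K[1,2])/K[1,1],-np.ones(len(px))]
    w=d@T[:3,:3].T; o=T[:3,3]; s=(z-o[2])/w[:,2]; return o+w*s[:,None]
def proj(P,K,T):
    P=np.atleast_2d(P); c=(P-T[:3,3])@T[:3,:3]
    return np.c_[K[0,0]*c[:,0]/-c[:,2]+K[0,2],-K[1,1]*c[:,1]/-c[:,2]+K[1,2]]
def mm(a): return np.round(np.asarray(a)*1000,1).tolist()
def rect(P):
    "min-area rect of world xy points: centre mm, (long,short), angle deg of long axis in (-90,90]"
    (c,s,a)=cv2.minAreaRect((P[:,:2]*1000).astype(np.float32))
    if s[0]<s[1]: s=(s[1],s[0]); a+=90
    a=(a+90)%180-90
    return np.round(c,1).tolist(),np.round(s,1).tolist(),round(a,2)
def tool():
    o=ctrl.get_obs(); Rm=R.from_rotvec(o["tool_rot"]).as_matrix(); return o,np.array(o["tool_pos"]),Rm
def yaw(Rm): return np.degrees(np.arctan2(Rm[1,0],Rm[0,0]))
def to(x,y,z,yw):
    "shift cm & rotvec deg in tool axes to reach pose (m, deg) tool-down"
    o,p,Rm=tool(); c,s=np.cos(np.radians(yw)),np.sin(np.radians(yw))
    G=np.array([[c,s,0],[s,-c,0],[0,0,-1]])
    d=Rm.T@(np.array([x,y,z])-p)*100; r=np.degrees(R.from_matrix(Rm.T@G).as_rotvec())
    return np.round(d,2).tolist(),np.round(r,2).tolist()
E
cat > m.py <<'E'
from h import *
import sys
def masks(im):
    hsv=cv2.cvtColor(im,cv2.COLOR_BGR2HSV); H,S,V=cv2.split(hsv)
    return H,S,V
if __name__=="__main__":
    tag=sys.argv[1]
    im,K,T=img("top"); cv2.imwrite(f"pics/top_{tag}.png",im)
    H,S,V=masks(im)
    for n,(u0,v0,u1,v1) in dict(tub2=(215,120,285,190),lid=(225,185,285,250),tub=(285,115,355,185)).items():
        for thr in(120,135,150):
            m=((S<70)&(V>thr)).astype(np.uint8); sub=np.zeros_like(m); sub[v0:v1,u0:u1]=m[v0:v1,u0:u1]
            c=max(cv2.findContours(sub,cv2.RETR_EXTERNAL,cv2.CHAIN_APPROX_NONE)[0],key=cv2.contourArea)
            z=dict(tub2=.092,lid=.009,tub=.088)[n]
            P=ray(c[:,0],K,T,z); print(n,thr,*rect(P))
    m=((H>10)&(H<28)&(S>60)&(V>165)).astype(np.uint8)
    n,l,st,ce=cv2.connectedComponentsWithStats(m)
    for i in range(1,n):
        if st[i,4]>150: print("wood",st[i],ce[i])
    cv2.imwrite(f"pics/mw_{tag}.png",m*255)
E
python3 m.py a
```

```text
tub2 120 [606.7, 311.0] [142.6, 107.2] -5.16
tub2 135 [606.8, 309.8] [141.8, 105.4] -4.98
tub2 150 [605.7, 309.5] [138.3, 99.8] -5.22
lid 120 [424.8, 300.7] [144.6, 106.7] -11.7
lid 135 [424.5, 300.7] [140.6, 106.2] -11.72
lid 150 [423.2, 296.4] [138.5, 95.2] -11.61
tub 120 [641.8, 100.3] [169.5, 107.4] 12.63
tub 135 [642.6, 99.4] [168.3, 105.9] 13.14
tub 150 [613.3, 72.0] [96.9, 58.1] 13.79
wood [ 382  153   84   36 2381] [422.43469131 171.06887862]
wood [   0  159   46  241 5383] [ 23.83930894 273.60263793]
wood [ 572  161   68   79 3306] [608.1276467  199.33212341]
wood [567 185  27  52 203] [580.6453202  210.40394089]
wood [  80  200   62   51 2332] [110.53945111 225.12092624]
wood [332 200  20  34 419] [341.64200477 216.28400955]
wood [233 271  37  55 185] [239.12972973 295.83783784]
wood [ 89 377  41  23 728] [109.7032967  389.31868132]
```

```bash
cat > m2.py <<'E'
from h import *
from m import masks
import sys
def big(m,box):
    u0,v0,u1,v1=box; s=np.zeros_like(m); s[v0:v1,u0:u1]=m[v0:v1,u0:u1]
    return max(cv2.findContours(s,cv2.RETR_EXTERNAL,cv2.CHAIN_APPROX_NONE)[0],key=cv2.contourArea)
if __name__=="__main__":
    im,K,T=img("top"); H,S,V=masks(im); w=((H>10)&(H<28)&(S>60)&(V>165)).astype(np.uint8)
    m=cv2.morphologyEx(((S<70)&(V>110)&(V<195)).astype(np.uint8),cv2.MORPH_OPEN,np.ones((5,5)))
    c=big(m,(285,120,355,185)); print("tub top",*rect(ray(c[:,0],K,T,.088)))
    for t in(150,165,180):
        w=((H>10)&(H<28)&(S>60)&(V>t)).astype(np.uint8)
        c=big(w,(372,140,480,200)); print("rail top",*rect(ray(c[:,0],K,T,.019)))
        c=big(w,(322,190,362,245)); print("block top",*rect(ray(c[:,0],K,T,.045)))
    im,K,T=img("scene"); H,S,V=masks(im)
    m=cv2.morphologyEx(((S<70)&(V>90)&(V<215)).astype(np.uint8),cv2.MORPH_OPEN,np.ones((3,3)))
    for t in (150,160,165):
        m2=((S<70)&(V>t)).astype(np.uint8)
        c=big(m2,(375,190,435,236)); print("tub2 sc",*rect(ray(c[:,0],K,T,.092)))
    for u,v in((0,0),):pass
    cv2.imwrite("pics/vs.png",cv2.resize(im[170:280,290:440],None,fx=5,fy=5,interpolation=cv2.INTER_NEAREST))
    # overlay top model
    def ov(im,K,T,items):
        b=cv2.resize(im,None,fx=4,fy=4,interpolation=cv2.INTER_CUBIC)
        for cx,cy,z,a,L,W in items:
            a=np.radians(a); X=np.array([np.cos(a),np.sin(a)]);Y=np.array([-X[1],X[0]])
            P=[np.r_[np.array([cx,cy])+sx*X*L/2+sy*Y*W/2,z]/1000 for sx,sy in((1,1),(1,-1),(-1,-1),(-1,1))]
            q=(proj(np.array(P),K,T)+.5)*4-.5
            cv2.polylines(b,[np.round(q).astype(int)],True,(0,0,255),1)
        return b
E
python3 m2.py
```

```text
tub top [616.9, 94.7] [119.3, 108.2] 12.49
rail top [565.6, -223.8] [259.7, 113.3] 89.53
block top [424.7, 31.3] [101.5, 38.0] 13.06
rail top [567.1, -225.0] [256.9, 110.2] 89.53
block top [425.0, 31.0] [100.6, 37.4] 13.06
rail top [565.6, -225.2] [256.4, 107.0] 89.53
block top [424.0, 30.8] [98.5, 35.9] 13.06
tub2 sc [586.2, 314.4] [170.7, 102.8] -5.19
tub2 sc [605.9, 308.3] [128.2, 93.2] -5.21
tub2 sc [604.6, 308.3] [125.6, 92.9] -5.21
```

View pics/vs.png

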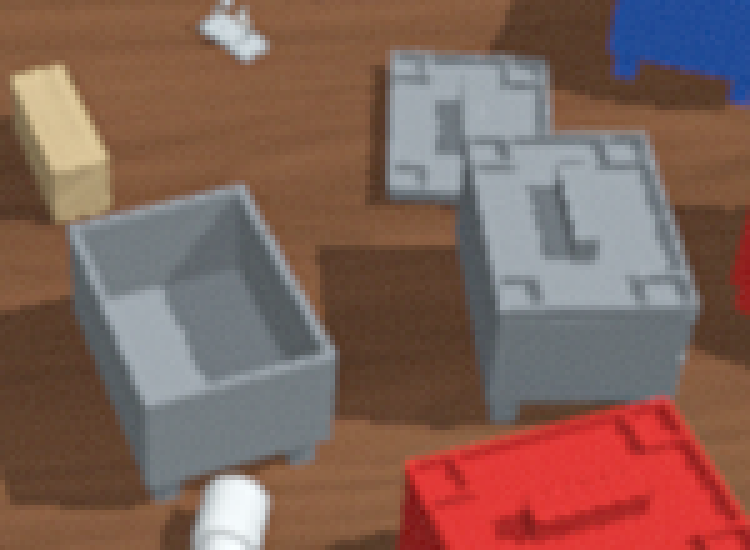

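```bash
python3 -c "
from h import *
print(to(.4245,.031,.15,13))"
```

```text
([41.19, -51.77, 8.12], [-0.06, -0.0, 5.72])
```

Emit:
play_rows:
  motion:
    - [[-0.4,41.2,-51.8,8.1,0,0,5.7],[-0.4,41.2,-51.8,8.1,0,0,5.7],[-0.4,41.2,-51.8,8.1,0,0,5.7],[-0.4,41.2,-51.8,8.1,0,0,5.7],[-0.4,41.2,-51.8,8.1,0,0,5.7],[-0.4,41.2,-51.8,8.1,0,0,5.7],[-0.4,41.2,-51.8,8.1,0,0,5.7],[-0.4,41.2,-51.8,8.1,0,0,5.7],[-0.4,41.2,-51.8,8.1,0,0,5.7],[-0.4,41.2,-51.8,8.1,0,0,5.7],[-0.4,41.2,-51.8,8.1,0,0,5.7],[-0.4,41.2,-51.8,8.1,0,0,5.7],[-0.4,41.2,-51.8,8.1,0,0,5.7],[-0.4,41.2,-51.8,8.1,0,0,5.7],[-0.4,41.2,-51.8,8.1,0,0,5.7]]
  newtons: 80

```text
t: 2.12
tool_pos: [0.4245, 0.0304, 0.1505]
tool_rot: [-3.121, -0.353, -0.001]
contact_force: [0.3, -0.3, -0.0]
opening: 0.0602
```

```bash
python3 -c "
from h import *
print(to(.4245,.031,.007,13)); o,p,Rm=tool(); print(mm(p),yaw(Rm),o['opening'],o['t'])
for n in('top','scene'):
    im,K,T=img(n); cv2.imwrite('pics/%s1.png'%n,im)"
```

```text
([0.01, -0.05, 14.35], [-0.04, -0.03, -0.09])
[424.5, 30.4, 150.5] 12.908132747149272 0.06021677651592371 2.125
```

View pics/scene1.png

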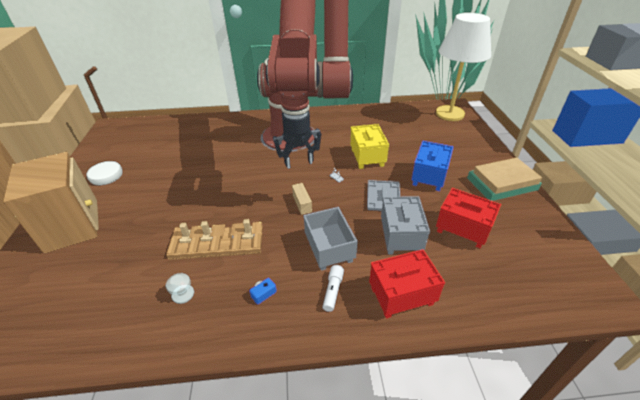

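View pics/top1.png

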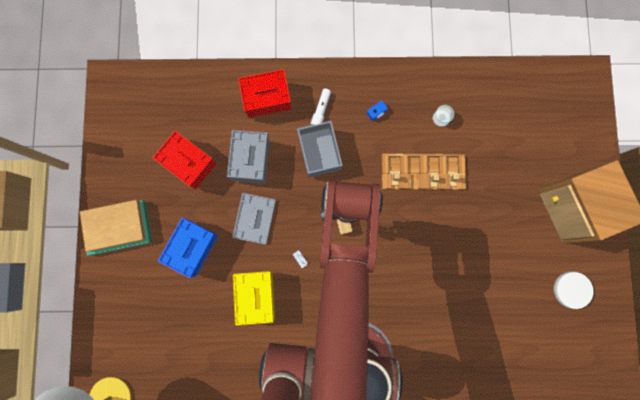

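The scene view shows the gripper above the block, which is still at (303,198). I descend and grip.

Emit:
play_rows:
  motion:
    - [[-0.4,0,0,6,0,0,0],[-0.4,0,0,11,0,0,0],[-0.4,0,0,14.3,0,0,0],[-0.4,0,0,14.3,0,0,0],[-0.4,0,0,14.3,0,0,0],[1,0,0,14.3,0,0,0],[1,0,0,14.3,0,0,0],[1,0,0,14.3,0,0,0],[1,0,0,14.3,0,0,0],[1,0,0,14.3,0,0,0],[1,0,0,14.3,0,0,0],[1,0,0,14.3,0,0,0]]
  newtons: 80

```text
t: 3.72
tool_pos: [0.4266, 0.0305, 0.0097]
tool_rot: [3.122, 0.354, 0.007]
contact_force: [-1.0, 0.9, 7.3]
opening: 0.035
```

Emit:
play_rows:
  motion:
    - [[1,0,0,-4,0,0,0],[1,0,0,-8,0,0,0],[1,0,0,-8,0,0,0],[1,0,0,-8,0,0,0]]

```text
t: 4.22
tool_pos: [0.4254, 0.0306, 0.0888]
tool_rot: [-3.121, -0.354, -0.005]
contact_force: [-0.4, -0.2, -2.0]
opening: 0.035
```

```bash
python3 -c "
from h import *
o,p,Rm=tool(); print(mm(p),yaw(Rm),o['opening'],o['t'],o['contact_force'])
for n in('top','scene'):
    im,K,T=img(n); cv2.imwrite('pics/%s2.png'%n,im)
    print(proj([p],K,T))
    if n=='scene': cv2.imwrite('pics/c5.png',cv2.resize(im[100:280,150:390],None,fx=3,fy=3,interpolation=2))"
```

```text
[425.4, 30.6, 88.8] 12.941430596415758 0.034957724497467625 4.225 [-0.40353511 -0.19882177 -2.04874121]
[[342.50164128 214.48616771]]
[[300.17305435 181.81128473]]
```

View pics/c5.png

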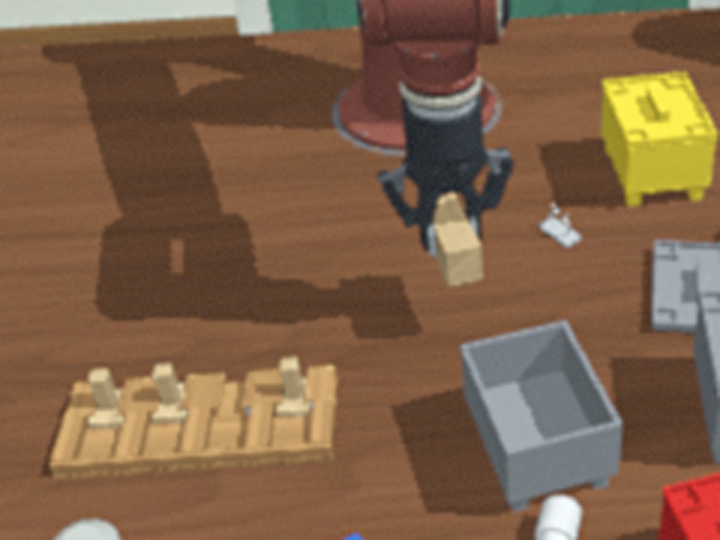

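The block is held. In the scene crop it extends forward from the fingers at (455,250), and the pegs are undisturbed. Next I go behind peg D.

```bash
cat > rail.py <<'E'
from h import *
O=np.array([.5418,-.2248]); A=np.radians(-.47)
def w(rx,ry):
    c,s=np.cos(A),np.sin(A); return O+np.array([c*rx-s*ry,s*rx+c*ry])/1000
E
python3 -c "
from rail import *
x,y=w(-90,90); print(x,y,to(x,y,.08,-.47)); print(to(x,y,.032,-.47))"
```

```text
0.45254129402635856 -0.1340647620386047 ([-0.97, 16.68, 0.76], [-0.04, -0.04, 13.41])
([-0.98, 16.68, 5.56], [-0.04, -0.04, 13.41])
```

Emit:
play_rows:
  motion:
    - [[1,-1,6,0.8,0,0,6],[1,-1,12,0.8,0,0,13.4],[1,-1,16.7,0.8,0,0,13.4],[1,-1,16.7,0.8,0,0,13.4],[1,-1,16.7,3,0,0,13.4],[1,-1,16.7,5.5,0,0,13.4],[1,-1,16.7,5.5,0,0,13.4],[1,-1,16.7,5.5,0,0,13.4]]

```text
t: 5.32
tool_pos: [0.4523, -0.1337, 0.0326]
tool_rot: [-3.14, 0.011, -0.0]
contact_force: [-0.1, -0.6, -2.1]
opening: 0.0354
```

```bash
python3 -c "
from rail import *
o,p,Rm=tool(); print(mm(p),yaw(Rm),o['opening'],o['t'],o['contact_force'])
x,y=w(-12,90); print(to(x,y,.032,-.47))
im,K,T=img('scene')
print(proj([[*w(0,90),.056],[*w(-8,90),.019],[p[0]+.048,p[1],.022]],K,T))
cv2.imwrite('pics/c6.png',cv2.resize(im[140:280,150:350],None,fx=4,fy=4,interpolation=2))
im,K,T=img('top')
cv2.imwrite('pics/c7.png',cv2.resize(im[140:240,370:490],None,fx=6,fy=6,interpolation=2))"
```

```text
[452.3, -133.7, 32.6] -0.417521175493688 0.035405529164155264 5.325 [-0.12753923 -0.62047522 -2.06705082]
([7.83, 0.04, 0.06], [-0.07, -0.01, 0.05])
[[245.61376754 219.84032246]
 [247.68260332 226.87140961]
 [248.51677798 218.12020262]]
```

View pics/c6.png

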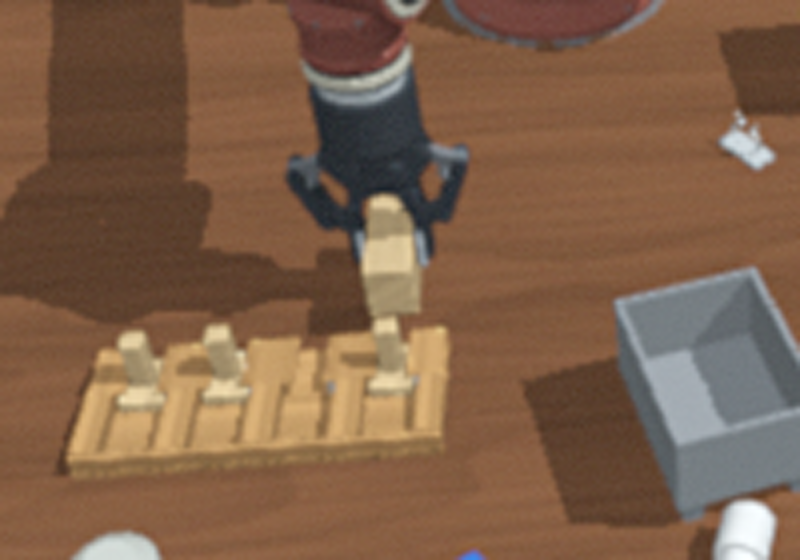

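View pics/c7.png

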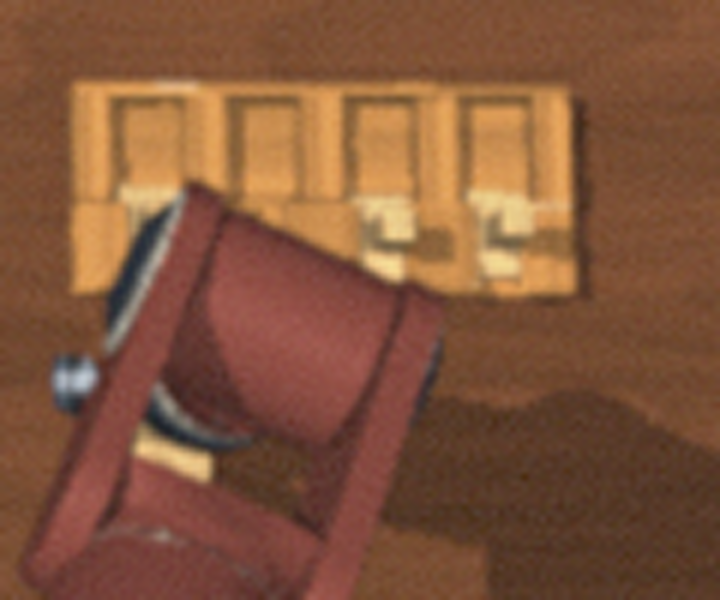

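The scene crop shows the block lined up behind peg D (390,330). I push it along +x.

Emit:
play_rows:
  motion:
    - [[1,1.5,0,0,0,0,0],[1,2.5,0,0,0,0,0],[1,3.3,0,0,0,0,0],[1,4,0,0,0,0,0],[1,4.7,0,0,0,0,0],[1,5.4,0,0,0,0,0],[1,6.1,0,0,0,0,0],[1,6.8,0,0,0,0,0],[1,7.3,0,0,0,0,0],[1,7.8,0,0,0,0,0],[1,7.8,0,0,0,0,0],[1,7.8,0,0,0,0,0]]
  newtons: 90

```text
t: 6.92
tool_pos: [0.5313, -0.1349, 0.0337]
tool_rot: [-3.141, 0.012, -0.004]
contact_force: [0.3, 0.4, -2.7]
opening: 0.035
```

```bash
cat > st.py <<'E'
from rail import *
import sys
o,p,Rm=tool(); print(mm(p),yaw(Rm),o['opening'],o['t'],o['contact_force'])
a=eval(sys.argv[1]) if len(sys.argv)>1 else []
for t in a: print(t,to(*t))
n=sys.argv[2] if len(sys.argv)>2 else None
if n:
    im,K,T=img('scene'); cv2.imwrite(f'pics/s_{n}.png',im)
    cv2.imwrite(f'pics/sr_{n}.png',cv2.resize(im[140:280,150:350],None,fx=4,fy=4,interpolation=2))
    im,K,T=img('top'); cv2.imwrite(f'pics/t_{n}.png',im)
    cv2.imwrite(f'pics/tr_{n}.png',cv2.resize(im[140:240,370:490],None,fx=6,fy=6,interpolation=2))
E
python3 st.py "[(*w(-90,90),.032,-.47),(*w(-90,-30),.032,-.47)]" p1
```

```text
[531.3, -134.9, 33.7] -0.43072253344124084 0.035044541909846794 6.925 [ 0.3074949   0.44579185 -2.7335012 ]
(np.float64(0.45254129402635856), np.float64(-0.1340647620386047), 0.032, -0.47) ([-7.88, -0.02, 0.15], [-0.01, -0.14, 0.04])
(np.float64(0.45155693936785596), np.float64(-0.2540607246619625), 0.032, -0.47) ([-7.89, 11.98, 0.15], [-0.01, -0.14, 0.04])
```

View pics/sr_p1.png

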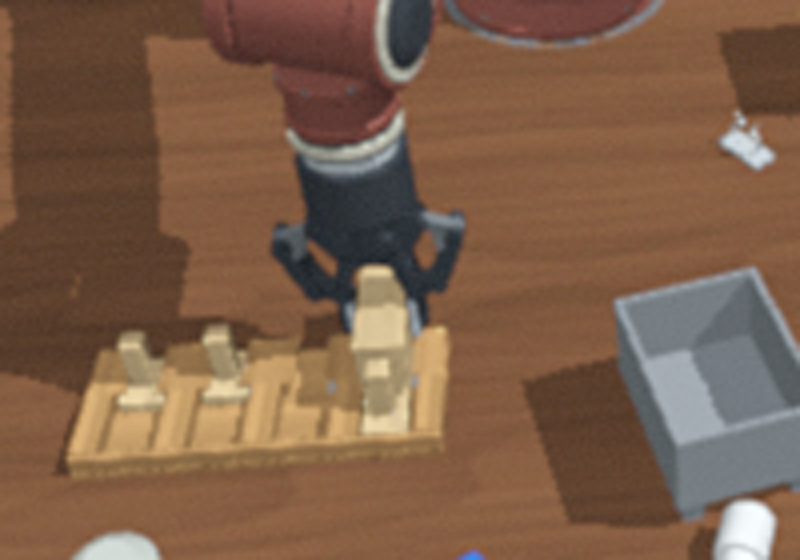

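Peg D's foot is now at the far end of its mouth (388,425). I back off, shift to slot B and push.

Emit:
play_rows:
  motion:
    - [[1,-4,0,0,0,0,0],[1,-7.9,0,0,0,0,0],[1,-7.9,0,0,0,0,0],[1,-7.9,6,0,0,0,0],[1,-7.9,12,0,0,0,0],[1,-7.9,12,0,0,0,0],[1,-7.9,12,0.1,0,0,0],[1,-7.9,12,0.1,0,0,0]]

```text
t: 8.02
tool_pos: [0.4514, -0.2531, 0.0322]
tool_rot: [-3.141, 0.01, -0.003]
contact_force: [0.5, 0.5, -2.3]
opening: 0.0347
```

```bash
python3 st.py "[(*w(-12,-30),.032,-.47)]" p2
```

```text
[451.4, -253.1, 32.2] -0.3554296789275014 0.03474872906843925 8.025 [ 0.49128915  0.54885221 -2.27322651]
(np.float64(0.5295543150730385), np.float64(-0.2547005551899892), 0.032, -0.47) ([7.81, 0.11, 0.03], [-0.05, -0.12, 0.11])
```

View pics/sr_p2.png

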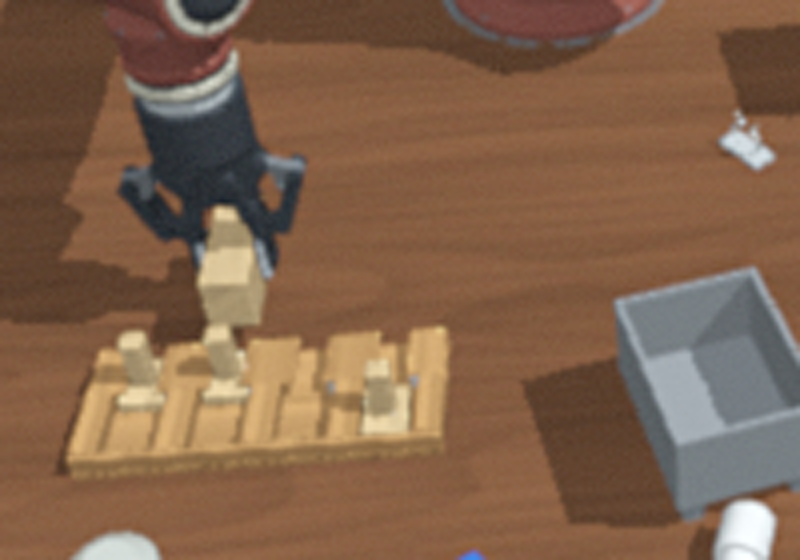

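View pics/tr_p2.png

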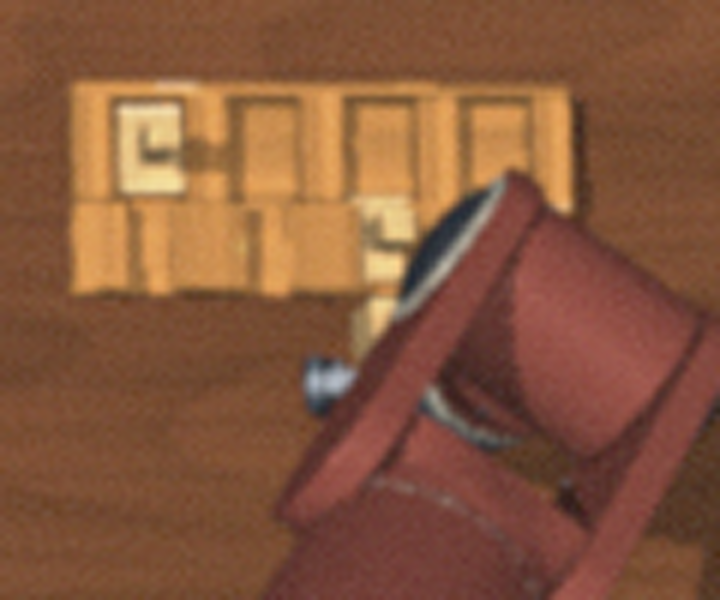

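Peg D's foot fills the mouth in the top crop (150,145), so it is fully in. The block is lined up behind peg B, so I push B the same way.

Emit:
play_rows:
  motion:
    - [[1,1.5,0.1,0,0,0,0],[1,2.5,0.1,0,0,0,0],[1,3.3,0.1,0,0,0,0],[1,4,0.1,0,0,0,0],[1,4.7,0.1,0,0,0,0],[1,5.4,0.1,0,0,0,0],[1,6.1,0.1,0,0,0,0],[1,6.8,0.1,0,0,0,0],[1,7.3,0.1,0,0,0,0],[1,7.8,0.1,0,0,0,0],[1,7.8,0.1,0,0,0,0],[1,7.8,0.1,0,0,0,0]]

```text
t: 9.62
tool_pos: [0.5298, -0.2545, 0.0325]
tool_rot: [-3.141, 0.009, -0.004]
contact_force: [0.3, -0.2, -2.4]
opening: 0.0348
```

Emit:
play_rows:
  motion:
    - [[1,-4,0,0,0,0,0],[1,-7.8,0,0,0,0,0],[1,-7.8,0,0,0,0,0],[1,-7.8,3,0,0,0,0],[1,-7.8,6,0,0,0,0],[1,-7.8,6,0,0,0,0],[1,-7.8,6,0.1,0,0,0],[1,-7.8,6,0.1,0,0,0]]

```text
t: 10.62
tool_pos: [0.4515, -0.3131, 0.0308]
tool_rot: [-3.14, 0.007, -0.003]
contact_force: [-0.2, -0.0, -1.0]
opening: 0.0345
```

```bash
python3 st.py "[(*w(-90,-90),.032,-.47),(*w(-12,-90),.032,-.47)]" p3
```

```text
[451.5, -313.1, 30.8] -0.2700898320050551 0.03451961564789211 10.625 [-0.23417566 -0.04691659 -0.96176977]
(np.float64(0.4510647620386047), np.float64(-0.3140587059736414), 0.032, -0.47) ([-0.04, 0.1, -0.12], [-0.08, -0.12, 0.2])
(np.float64(0.5290621377437872), np.float64(-0.3146985365016681), 0.032, -0.47) ([7.76, 0.13, -0.1], [-0.08, -0.12, 0.2])
```

View pics/sr_p3.png

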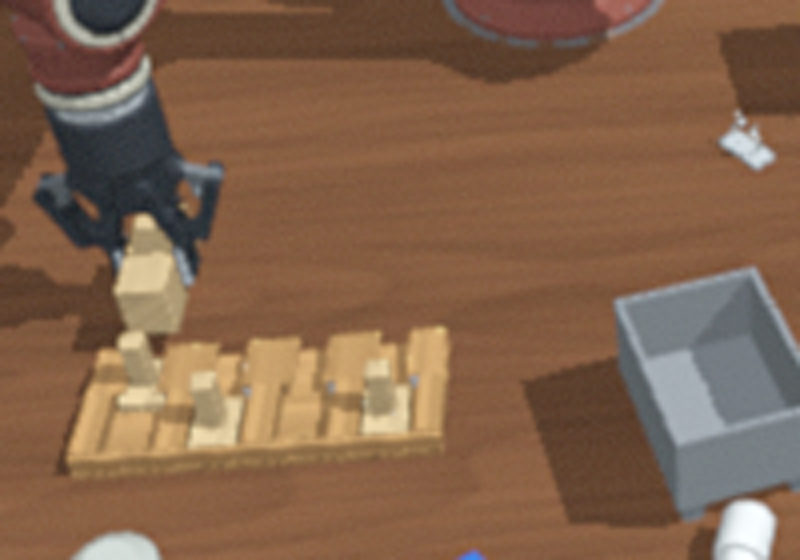

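Pegs D (378,390) and B (208,400) are in their mouths. Peg A (135,360) is next.

Emit:
play_rows:
  motion:
    - [[1,1.5,0.1,-0.1,0,0,0],[1,2.5,0.1,-0.1,0,0,0],[1,3.3,0.1,-0.1,0,0,0],[1,4,0.1,-0.1,0,0,0],[1,4.7,0.1,-0.1,0,0,0],[1,5.4,0.1,-0.1,0,0,0],[1,6.1,0.1,-0.1,0,0,0],[1,6.8,0.1,-0.1,0,0,0],[1,7.3,0.1,-0.1,0,0,0],[1,7.8,0.1,-0.1,0,0,0],[1,7.8,0.1,-0.1,0,0,0],[1,7.8,0.1,-0.1,0,0,0]]

```text
t: 12.22
tool_pos: [0.5298, -0.3144, 0.0321]
tool_rot: [-3.141, 0.007, -0.004]
contact_force: [-0.4, -0.5, -2.0]
opening: 0.0346
```

Emit:
play_rows:
  motion:
    - [[1,-4,0,0,0,0,0],[1,-8,0,0,0,0,0],[1,-10,0,-2,0,0,0],[1,-10,0,-5,0,0,0],[1,-10,0,-5,0,0,0],[1,-10,0,-5,0,0,0]]

```text
t: 12.98
tool_pos: [0.4296, -0.3137, 0.0811]
tool_rot: [-3.14, 0.007, -0.003]
contact_force: [0.2, 0.5, -1.7]
opening: 0.0349
```

```bash
python3 st.py "[(.42,-.20,.08,0)]" p4
```

```text
[429.6, -313.7, 81.1] -0.23856314891698108 0.03493987491067141 12.975 [ 0.18894542  0.51096292 -1.66027481]
(0.42, -0.2, 0.08, 0) ([-1.01, -11.36, 0.13], [-0.09, -0.11, -0.24])
```

View pics/sr_p4.png

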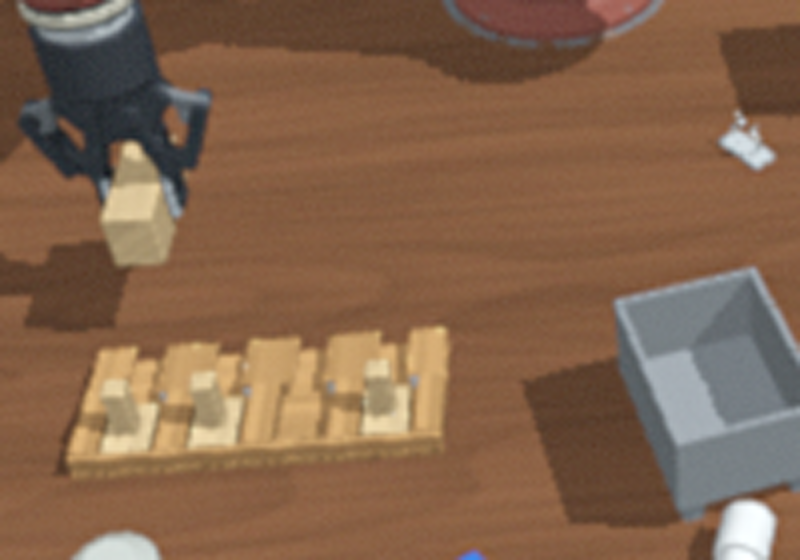

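View pics/t_p4.png

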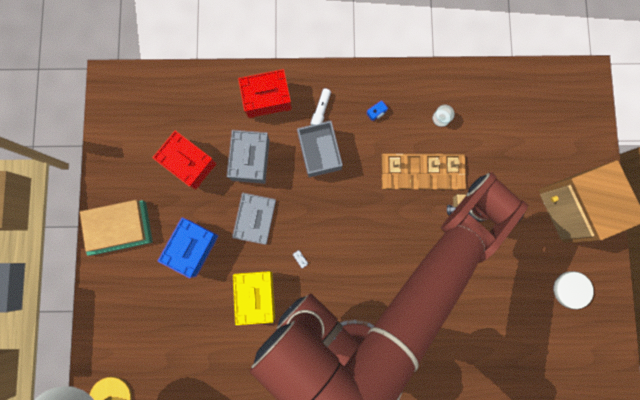

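All three pegs stand in their mouths at scene crop (118,405), (208,400) and (378,390). I lay the block down here, behind the rail.

Emit:
play_rows:
  motion:
    - [[1,-1.5,0,3,0,0,0],[1,-1.5,0,6,0,0,0],[1,-1.5,0,7.1,0,0,0],[1,-1.5,0,7.1,0,0,0],[1,-1.5,0,7.1,0,0,0],[-0.3,-1.5,0,7.1,0,0,0],[-0.3,-1.5,0,7.1,0,0,0],[-0.3,-1.5,0,7.1,0,0,0],[-0.3,-1.5,0,4,0,0,0],[-0.3,-1.5,0,0,0,0,0],[-0.3,-1.5,0,-4,0,0,0],[-0.3,-1.5,0,-4,0,0,0]]

```text
t: 14.58
tool_pos: [0.4162, -0.3153, 0.1246]
tool_rot: [3.139, -0.006, 0.01]
contact_force: [-0.5, -0.3, -0.6]
opening: 0.0556
```

```bash
python3 st.py "[(*w(44,90),.12,89.5)]" p5; python3 - <<'E'
from rail import *
from m import masks
from m2 import big
im=cv2.imread('pics/t_p5.png'); _,K,T=img('top')
H,S,V=masks(im)
w2=((H>10)&(H<35)&(S<130)&(V>200)).astype(np.uint8)
n,l,st,ce=cv2.connectedComponentsWithStats(w2[140:205,375:475])
for i in range(1,n):
    if st[i,4]>15:
        P=ray(ce[i]+[375,140],K,T,.014)[0]; d=P[:2]-O; c,s=np.cos(A),np.sin(A)
        print(st[i],mm([c*d[0]+s*d[1],-s*d[0]+c*d[1]]))
print(proj([[*w(44,y),.056] for y in(90,-30,-90)],K,T))
E
```

```text
[416.2, -315.3, 124.6] -0.2290659130150015 0.055636291420407116 14.575 [-0.52620441 -0.33557939 -0.55049896]
(np.float64(0.5865367856224414), np.float64(-0.1351639580739326), 0.12, 89.5) ([16.96, -18.09, 0.51], [0.42, -0.16, -89.73])
[ 15  17  11  15 110] [45.7, 87.9]
[ 54  18  11  14 107] [45.2, -33.7]
[ 73  18  12  14 105] [46.3, -93.1]
[76 63 11  2 22] [-77.3, -99.3]
[[395.90639472 162.04748802]
 [435.55295365 162.04888704]
 [455.37238214 162.04958641]]
```

View pics/tr_p5.png

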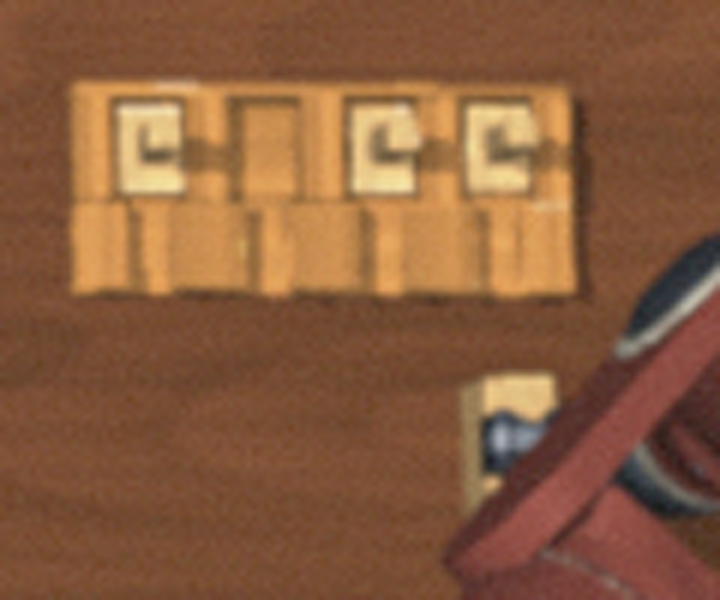

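View pics/sr_p5.png

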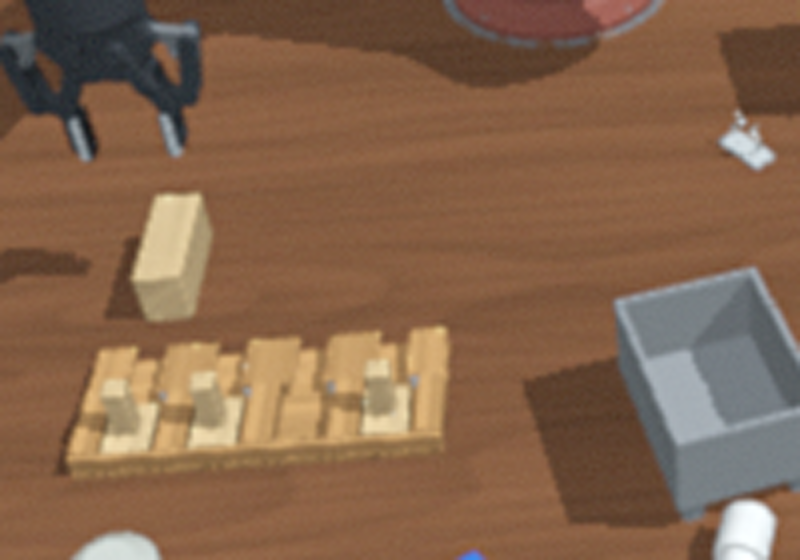

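```bash
cat > tub.py <<'E'
from rail import *
def fit(P,L=140,W=104):
    "P: 4 world xy corners in order (++,+-,--,-+) in object frame; least squares rigid -> centre mm, angle"
    M=np.array([[L/2,W/2],[L/2,-W/2],[-L/2,-W/2],[-L/2,W/2]]); Q=P[:,:2]*1000
    c=Q.mean(0); U=(Q-c); a=np.arctan2((M[:,0]*U[:,1]-M[:,1]*U[:,0]).sum(),(M*U).sum())
    Rr=np.array([[np.cos(a),-np.sin(a)],[np.sin(a),np.cos(a)]]); return c.round(1),np.degrees(a).round(2),(U-M@Rr.T).round(1).tolist()
E
python3 - <<'E'
from tub import *
_,K,T=img('top'); c=(np.array([[312,36],[443,7],[489,185],[354,213]])+.5)/4-.5+[220,120]
print(fit(ray(c,K,T,.088)))
_,K,T=img('scene'); c=(np.array([[150,403],[70,226],[243,185],[335,352]])+.5)/5-.5+[290,170]
print(fit(ray(c,K,T,.088)))
E
```

```text
(array([627.1,  95.8]), np.float64(12.69), [[-0.1, -1.4], [-1.4, 2.1], [-0.6, 0.5], [2.1, -1.2]])
(array([629. ,  98.7]), np.float64(-76.65), [[12.0, 22.7], [-20.8, 14.0], [-11.5, -21.7], [20.2, -14.9]])
```

The block lies flat on the bench at scene crop (170,260) and the pegs are upright at rail x≈45. The tub fits at (627–629, 96–99) mm and about 13°. I pick peg D first.

```bash
python3 st.py "[(*w(45.5,90),.12,89.5)]"
```

```text
[413.2, -312.4, 118.3] -0.23097133081291257 0.05556149778568112 14.825 [-0.01206451  0.78064647  0.04053574]
(np.float64(0.5880367351552334), np.float64(-0.13517626250716389), 0.12, 89.5) ([17.41, -17.79, -0.11], [-0.33, -0.16, -89.73])
```

Emit:
play_rows:
  motion:
    - [[-0.1,4,-4,0.5,0,0,-10],[-0.1,8,-8,0.5,0,0,-20],[-0.1,12,-12,0.5,0,0,-30],[-0.1,17.1,-18.1,0.5,0,0,-40],[-0.1,17.1,-18.1,0.5,0,0,-50],[-0.1,17.1,-18.1,0.5,0,0,-60],[-0.1,17.1,-18.1,0.5,0,0,-70],[-0.1,17.1,-18.1,0.5,0,0,-80],[-0.1,17.1,-18.1,0.5,0,0,-89.7],[-0.1,17.1,-18.1,0.5,0,0,-89.7],[-0.1,17.1,-18.1,0.5,0,0,-89.7],[-0.1,17.1,-18.1,0.5,0,0,-89.7]]

```text
t: 16.32
tool_pos: [0.5848, -0.132, 0.1135]
tool_rot: [-2.229, -2.206, -0.003]
contact_force: [-0.0, -1.0, 0.6]
opening: 0.0471
```

```bash
python3 st.py "[(*w(45.5,90),.028,89.5)]" p6
```

```text
[584.8, -132.0, 113.5] 89.39086399450377 0.04710177439102699 16.325 [-0.01462851 -0.98972091  0.63149946]
(np.float64(0.5880367351552334), np.float64(-0.13517626250716389), 0.028, 89.5) ([-0.36, 0.35, 8.55], [-0.14, -0.32, -0.11])
```

View pics/sr_p6.png

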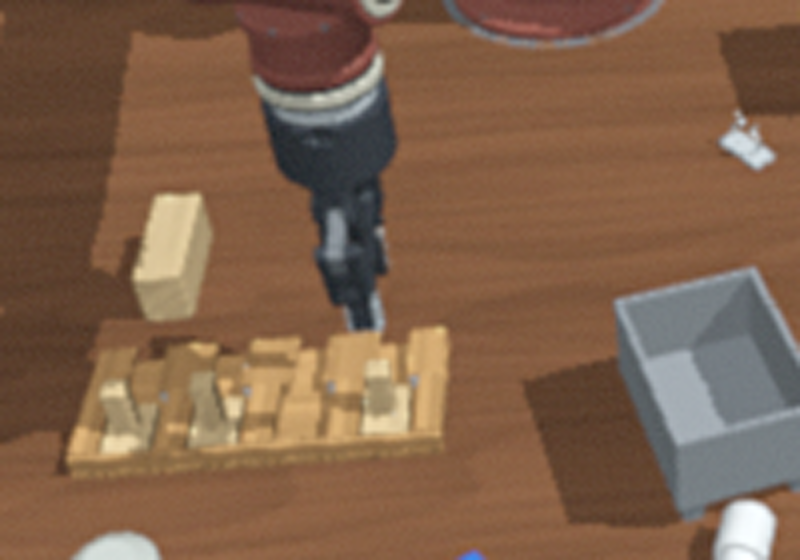

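The gripper is above peg D in the scene crop (365,320). I descend, close on the stem and lift.

Emit:
play_rows:
  motion:
    - [[-0.1,-0.4,0.35,2,0,0,0],[-0.1,-0.4,0.35,5,0,0,0],[-0.1,-0.4,0.35,8,0,0,0],[-0.1,-0.4,0.35,8.5,0,0,0],[-0.1,-0.4,0.35,8.5,0,0,0],[1,-0.4,0.35,8.5,0,0,0],[1,-0.4,0.35,8.5,0,0,0],[1,-0.4,0.35,8.5,0,0,0],[1,-0.4,0.35,8.5,0,0,0],[1,-0.4,0.35,8.5,0,0,0],[1,-0.4,0.35,8.5,0,0,0]]
  newtons: 50

```text
t: 17.8
tool_pos: [0.5893, -0.1361, 0.0304]
tool_rot: [-2.231, -2.208, -0.006]
contact_force: [-1.0, -0.9, 5.6]
opening: 0.0148
```

Emit:
play_rows:
  motion:
    - [[1,0,0,-1,0,0,0],[1,0,0,-3,0,0,0],[1,0,0,-7,0,0,0],[1,0,0,-13,0,0,0],[1,0,0,-13,0,0,0],[1,0,0,-13,0,0,0]]

```text
t: 18.55
tool_pos: [0.5893, -0.1366, 0.1613]
tool_rot: [-2.231, -2.209, -0.006]
contact_force: [-1.2, 0.3, -1.2]
opening: 0.0149
```

```bash
cat >> tub.py <<'E'
TC=np.array([.628,.0972]); TA=12.9
def tw(x,y):
    a=np.radians(TA); return TC+np.array([np.cos(a)*x-np.sin(a)*y,np.sin(a)*x+np.cos(a)*y])/1000
E
sed -i 's/from rail import \*/from tub import */' st.py
python3 st.py "[(*tw(-44,0),.16,12.9),(*tw(0,0),.16,12.9),(*tw(44,0),.16,12.9)]" p7
```

```text
[589.3, -136.6, 161.3] 89.42371582243292 0.014920529998070045 18.55 [-1.22042367  0.27091054 -1.24916339]
(np.float64(0.5851105074555862), np.float64(0.08737699489551813), 0.16, 12.9) ([22.39, -0.65, 0.22], [-0.09, -0.26, 76.52])
(np.float64(0.628), np.float64(0.0972), 0.16, 12.9) ([23.42, 3.63, 0.23], [-0.09, -0.26, 76.52])
(np.float64(0.6708894925444138), np.float64(0.10702300510448186), 0.16, 12.9) ([24.45, 7.91, 0.24], [-0.09, -0.26, 76.52])
```

View pics/sr_p7.png

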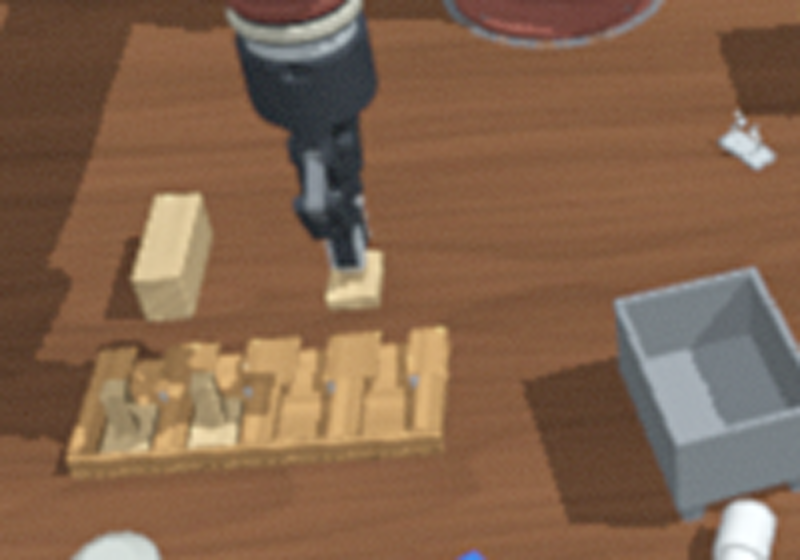

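Peg D is held clear at scene crop (355,275) and its slot is empty. I carry it to the tub's far end.

Emit:
play_rows:
  motion:
    - [[1,4,1,0,0,0,10],[1,8,3,0,0,0,20],[1,12,4,0,0,0,30],[1,16,5,0,0,0,40],[1,20,7,0,0,0,50],[1,24.4,7.9,0.2,0,0,60],[1,24.4,7.9,0.2,0,0,70],[1,24.4,7.9,0.2,0,0,76.5],[1,24.4,7.9,0.2,0,0,76.5],[1,24.4,7.9,0.2,0,0,76.5],[1,24.4,7.9,0.2,0,0,76.5]]

```text
t: 20.02
tool_pos: [0.6694, 0.1068, 0.1575]
tool_rot: [-3.116, -0.354, 0.004]
contact_force: [-0.3, 0.2, -1.5]
opening: 0.0152
```

```bash
sed -i "s#^    im,K,T=img('top'); cv2.imwrite(f'pics/t_{n}.png',im)#    cv2.imwrite(f'pics/st_{n}.png',cv2.resize(im[150:290,270:450],None,fx=4,fy=4,interpolation=2))\n&\n    cv2.imwrite(f'pics/tt_{n}.png',cv2.resize(im[90:260,210:380],None,fx=4,fy=4,interpolation=2))#" st.py
python3 st.py "[(*tw(44,0),.054,12.9)]" p8
```

```text
[669.4, 106.8, 157.5] 12.954924911823221 0.015156528938761975 20.025 [-0.25945671  0.22423474 -1.52142438]
(np.float64(0.6708894925444138), np.float64(0.10702300510448186), 0.054, 12.9) ([0.17, 0.07, 10.35], [-0.34, 0.1, 0.05])
```

View pics/st_p8.png

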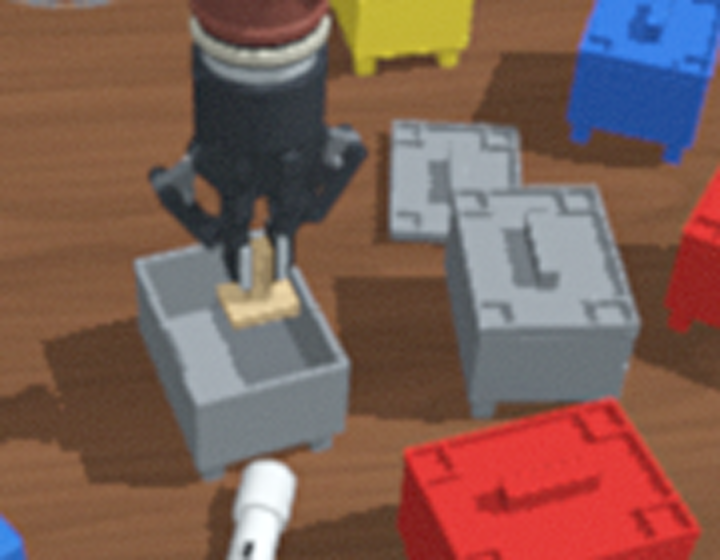

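View pics/tt_p8.png

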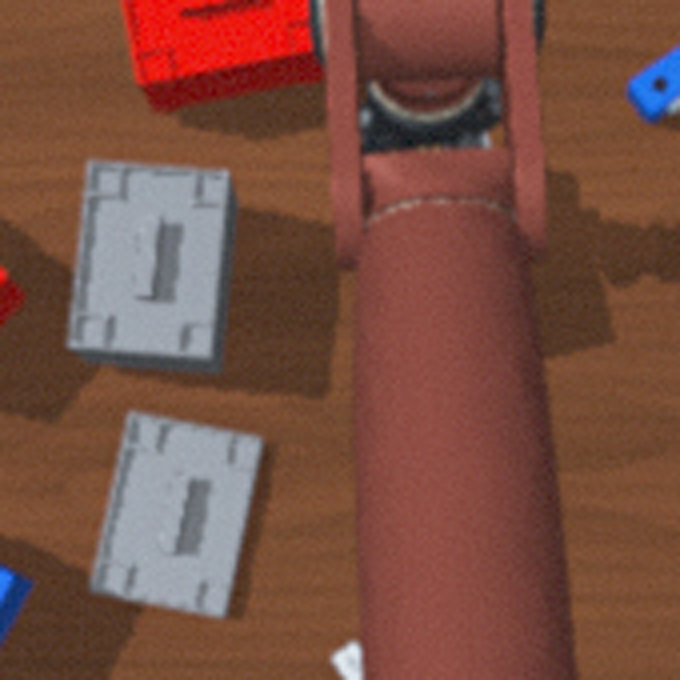

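Peg D hangs over the tub at scene crop (258,300), with its foot across the tub. I lower and release it.

Emit:
play_rows:
  motion:
    - [[1,0.1,0,3,0,0,0],[1,0.1,0,6,0,0,0],[1,0.1,0,9,0,0,0],[1,0.1,0,10.2,0,0,0],[1,0.1,0,10.3,0,0,0],[1,0.1,0,10.3,0,0,0],[0.1,0.1,0,10.3,0,0,0],[0.1,0.1,0,10.3,0,0,0],[0.1,0.1,0,10.3,0,0,0],[0.1,0.1,0,7,0,0,0],[0.1,0.1,0,2,0,0,0],[0.1,0.1,0,0,0,0,0],[0.1,0.1,0,0,0,0,0]]

```text
t: 21.75
tool_pos: [0.6717, 0.1071, 0.1599]
tool_rot: [-3.116, -0.353, -0.003]
contact_force: [0.2, -1.1, 0.2]
opening: 0.0383
```

```bash
python3 st.py "[(*w(45.5,-30),.12,89.5)]" p9
```

```text
[671.7, 107.1, 159.9] 12.937373426444147 0.038298670576811286 21.75 [ 0.20907316 -1.14069662  0.15743678]
(np.float64(0.5870523804967308), np.float64(-0.2551722251305217), 0.12, 89.5) ([-16.37, 33.43, 3.77], [-0.15, -0.33, -76.56])
```

View pics/st_p9.png

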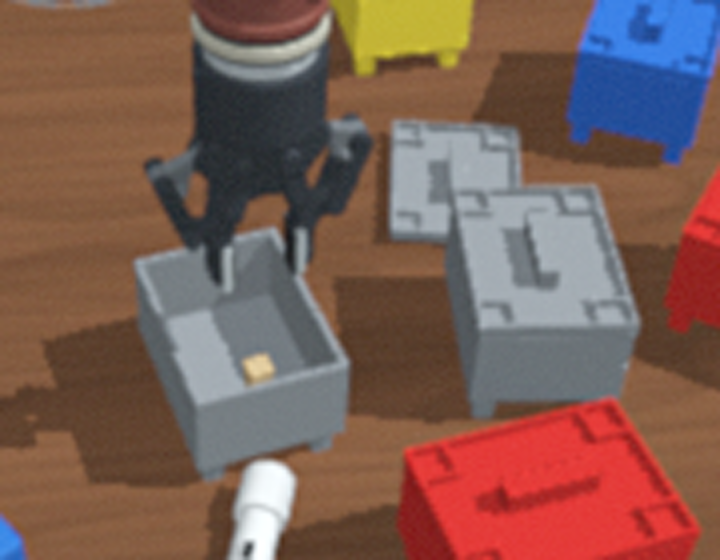

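Peg D stands at the tub's far end, its top at (258,368). Next is peg B.

Emit:
play_rows:
  motion:
    - [[0.1,-2,4,0,0,0,-10],[0.1,-4,8,0,0,0,-20],[0.1,-6,13,0,0,0,-30],[0.1,-9,18,0,0,0,-40],[0.1,-11,23,0,0,0,-50],[0.1,-14,28,0,0,0,-60],[0.1,-16.4,33.4,2,0,0,-70],[0.1,-16.4,33.4,3.8,0,0,-76.5],[0.1,-16.4,33.4,3.8,0,0,-76.5],[0.1,-16.4,33.4,3.8,0,0,-76.5],[0.1,-16.4,33.4,3.8,0,0,-76.5],[0.1,-16.4,33.4,3.8,0,0,-76.5]]

```text
t: 23.35
tool_pos: [0.5849, -0.2547, 0.1172]
tool_rot: [-2.227, -2.207, -0.001]
contact_force: [0.2, -0.0, -0.2]
opening: 0.0385
```

```bash
python3 st.py "[(*w(45.5,-30),.029,89.5)]" p10
```

```text
[584.9, -254.7, 117.2] 89.46778970964031 0.03852779226073208 23.35 [ 0.17867861 -0.00756447 -0.19884219]
(np.float64(0.5870523804967308), np.float64(-0.2551722251305217), 0.029, 89.5) ([-0.09, 0.25, 8.82], [-0.23, -0.27, -0.03])
```

View pics/sr_p10.png

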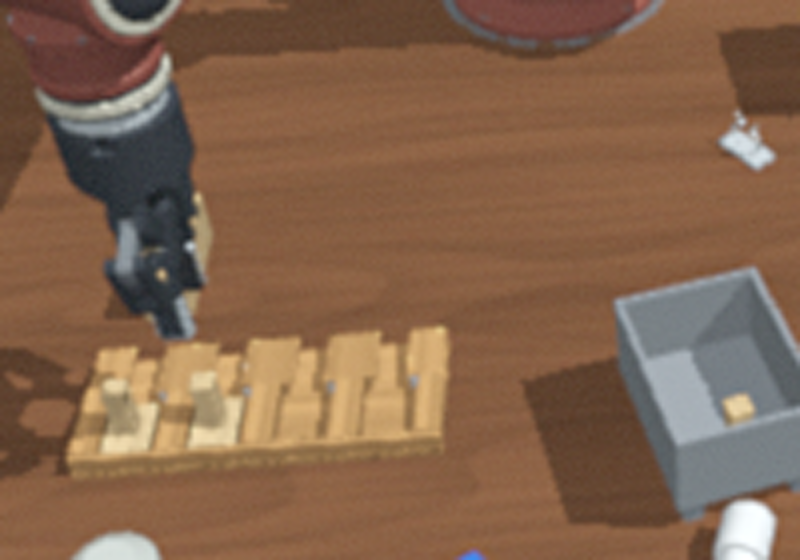

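The gripper is over peg B (205,390), whose position is unchanged. I grasp and lift.

Emit:
play_rows:
  motion:
    - [[0.1,-0.1,0.3,2,0,0,0],[0.1,-0.1,0.3,5,0,0,0],[0.1,-0.1,0.3,8,0,0,0],[0.1,-0.1,0.3,8.8,0,0,0],[0.1,-0.1,0.3,8.8,0,0,0],[1,-0.1,0.3,8.8,0,0,0],[1,-0.1,0.3,8.8,0,0,0],[1,-0.1,0.3,8.8,0,0,0],[1,-0.1,0.3,8.8,0,0,0],[1,-0.1,0.3,8.8,0,0,0]]

```text
t: 24.7
tool_pos: [0.5883, -0.256, 0.0305]
tool_rot: [-2.229, -2.208, -0.002]
contact_force: [-0.2, -0.9, 6.4]
opening: 0.0152
```

Emit:
play_rows:
  motion:
    - [[1,0,0,-1,0,0,0],[1,0,0,-3,0,0,0],[1,0,0,-7,0,0,0],[1,0,0,-13,0,0,0],[1,0,0,-13,0,0,0]]

```text
t: 25.32
tool_pos: [0.5923, -0.2585, 0.1695]
tool_rot: [2.225, 2.204, 0.007]
contact_force: [0.9, 0.5, -0.1]
opening: 0.0145
```

```bash
python3 st.py "[(*tw(0,0),.16,12.9)]"
```

```text
[592.3, -258.5, 169.5] 89.4631104051696 0.014464509181542596 25.325 [ 0.90649499  0.48447184 -0.12676973]
(np.float64(0.628), np.float64(0.0972), 0.16, 12.9) ([35.61, 3.23, 0.87], [0.62, -0.22, 76.56])
```

Emit:
play_rows:
  motion:
    - [[1,5,0,0.5,0,0,10],[1,10,1,0.5,0,0,20],[1,16,1,0.5,0,0,30],[1,22,2,0.5,0,0,40],[1,28,3,0.5,0,0,50],[1,33,3.2,0.5,0,0,60],[1,35.6,3.2,0.7,0,0,70],[1,35.6,3.2,0.7,0,0,76.5],[1,35.6,3.2,0.7,0,0,76.5],[1,35.6,3.2,0.7,0,0,76.5],[1,35.6,3.2,0.7,0,0,76.5],[1,35.6,3.2,0.7,0,0,76.5]]

```text
t: 26.82
tool_pos: [0.6277, 0.0967, 0.1617]
tool_rot: [3.117, 0.354, 0.015]
contact_force: [0.3, 0.0, 0.1]
opening: 0.0152
```

```bash
python3 st.py "[(*tw(0,0),.054,12.9)]" p11
```

```text
[627.7, 96.7, 161.7] 12.95754417286965 0.015185739269559349 26.825 [0.29325123 0.00785434 0.05185705]
(np.float64(0.628), np.float64(0.0972), 0.054, 12.9) ([-0.06, -0.1, 10.77], [0.32, -0.51, 0.06])
```

View pics/st_p11.png

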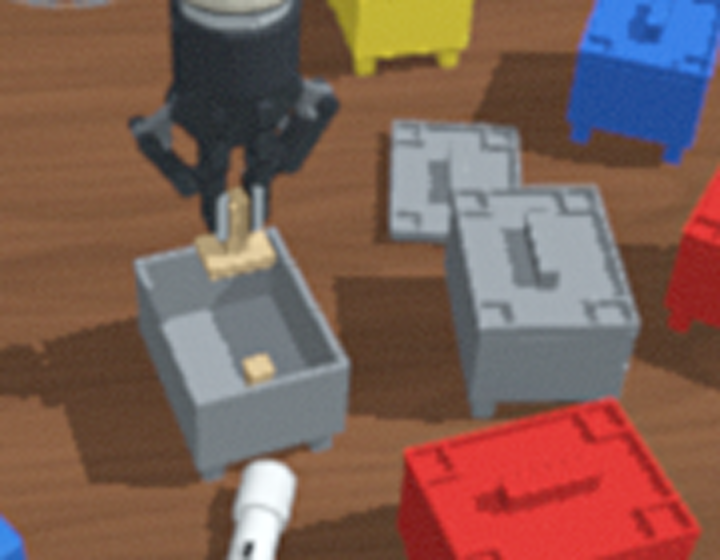

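Peg B hangs upright over the tub's middle (235,250). I lower and release it.

Emit:
play_rows:
  motion:
    - [[1,0,-0.1,3,0,0,0],[1,0,-0.1,6,0,0,0],[1,0,-0.1,9,0,0,0],[1,0,-0.1,10.6,0,0,0],[1,0,-0.1,10.7,0,0,0],[1,0,-0.1,10.7,0,0,0],[0.1,0,-0.1,10.7,0,0,0],[0.1,0,-0.1,10.7,0,0,0],[0.1,0,-0.1,10.7,0,0,0],[0.1,0,-0.1,7,0,0,0],[0.1,0,-0.1,2,0,0,0],[0.1,0,-0.1,0,0,0,0],[0.1,0,-0.1,0,0,0,0]]

```text
t: 28.55
tool_pos: [0.6285, 0.0979, 0.1636]
tool_rot: [3.117, 0.354, 0.021]
contact_force: [0.2, -0.7, -0.3]
opening: 0.0381
```

```bash
python3 st.py "[(*w(45.5,-90),.12,89.5)]" p12
```

```text
[628.5, 97.9, 163.6] 12.963094063265745 0.038095147750341 28.55 [ 0.22264759 -0.66287456 -0.27268703]
(np.float64(0.5865602031674795), np.float64(-0.3151702064422006), 0.12, 89.5) ([-13.41, 39.29, 4.44], [0.79, -0.37, -76.54])
```

View pics/st_p12.png

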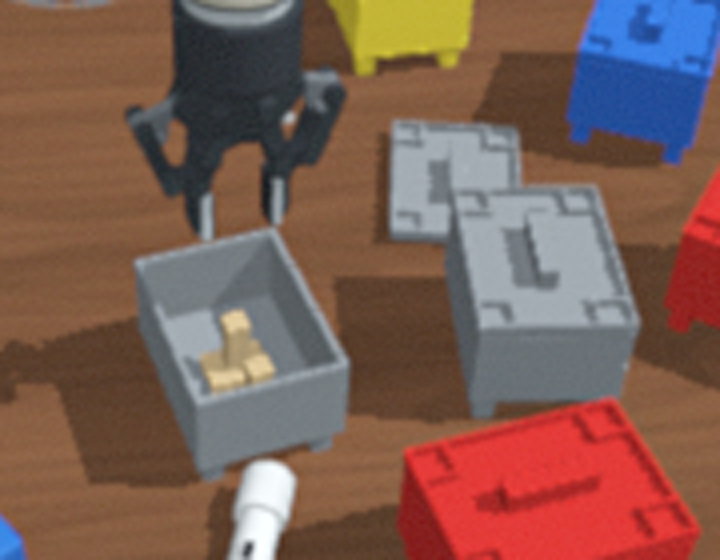

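```bash
python3 -c "
from tub import *
im=cv2.imread('pics/s_p12.png'); _,K,T=img('scene')
b=cv2.resize(im[200:275,295:365],None,fx=8,fy=8,interpolation=2); 
for px,name in((44,'D'),(0,'B')):
    for z,sx,sy in((.036,16,22),(.078,8,8)):
        P=np.array([[*tw(px+a*sx,c*sy),z] for a,c in((1,1),(1,-1),(-1,-1),(-1,1))]); q=(proj(P,K,T)-[295,200]+.5)*8
        cv2.polylines(b,[q.astype(int)],True,(0,0,255),1)
cv2.imwrite('pics/z12.png',b)"
```

```text
(no output)
```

View pics/z12.png

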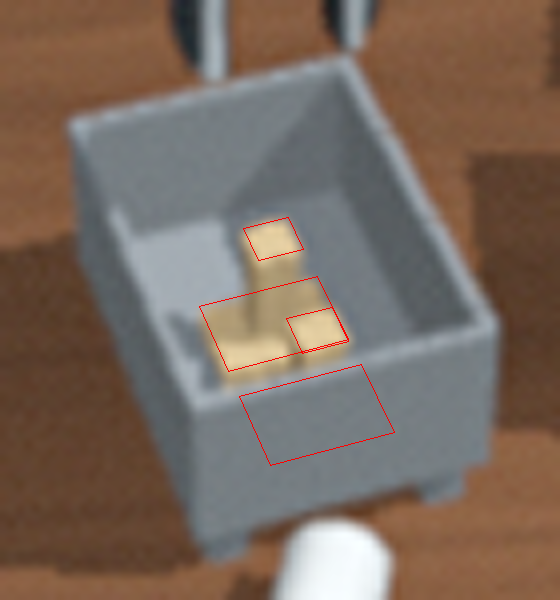

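The expected outlines lie right on the pegs, so B and D stand exactly where planned. The bright patch is B's sunlit foot. Next is peg A.

Emit:
play_rows:
  motion:
    - [[0.1,-1,5,0,0,0,-10],[0.1,-3,10,0,0,0,-20],[0.1,-5,16,0,0,0,-30],[0.1,-7,22,0,0,0,-40],[0.1,-9,28,0,0,0,-50],[0.1,-11,34,0,0,0,-60],[0.1,-13.4,39.3,2,0,0,-70],[0.1,-13.4,39.3,4.4,0,0,-76.5],[0.1,-13.4,39.3,4.4,0,0,-76.5],[0.1,-13.4,39.3,4.4,0,0,-76.5],[0.1,-13.4,39.3,4.4,0,0,-76.5],[0.1,-13.4,39.3,4.4,0,0,-76.5]]

```text
t: 30.2
tool_pos: [0.5846, -0.3151, 0.1174]
tool_rot: [2.225, 2.206, 0.003]
contact_force: [0.2, -0.9, 0.6]
opening: 0.0382
```

```bash
python3 st.py "[(*w(46,-90),.029,89.5)]" p13
```

```text
[584.6, -315.1, 117.4] 89.49207949461669 0.03817799843630667 30.2 [ 0.243223   -0.89530037  0.63529408]
(np.float64(0.5870601863450768), np.float64(-0.31517430791994433), 0.029, 89.5) ([0.03, 0.18, 8.84], [0.42, 0.27, -0.01])
```

View pics/sr_p13.png

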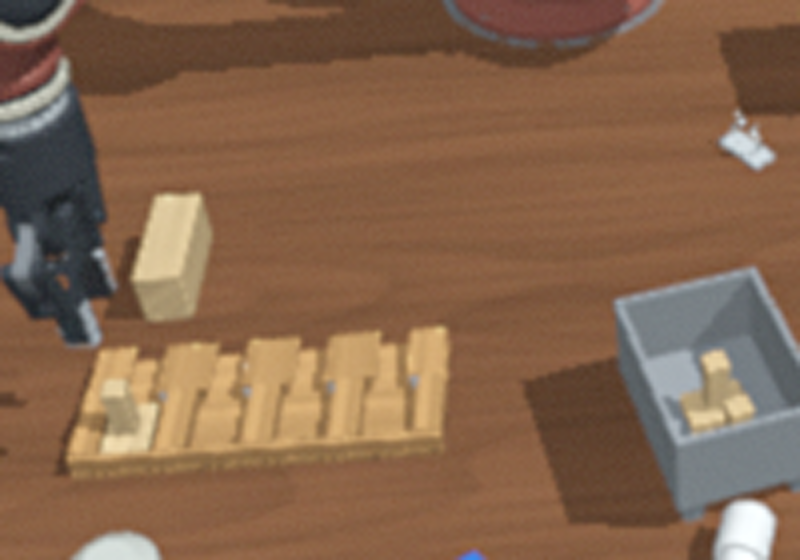

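The gripper is over peg A (118,400).

Emit:
play_rows:
  motion:
    - [[0.1,0,0.2,2,0,0,0],[0.1,0,0.2,5,0,0,0],[0.1,0,0.2,8,0,0,0],[0.1,0,0.2,8.8,0,0,0],[0.1,0,0.2,8.8,0,0,0],[1,0,0.2,8.8,0,0,0],[1,0,0.2,8.8,0,0,0],[1,0,0.2,8.8,0,0,0],[1,0,0.2,8.8,0,0,0],[1,0,0.2,8.8,0,0,0]]

```text
t: 31.55
tool_pos: [0.5881, -0.3164, 0.031]
tool_rot: [2.224, 2.204, 0.004]
contact_force: [0.6, -0.5, 6.0]
opening: 0.015
```

Emit:
play_rows:
  motion:
    - [[1,0,0,-1,0,0,0],[1,0,0,-3,0,0,0],[1,0,0,-7,0,0,0],[1,0,0,-13,0,0,0],[1,0,0,-13,0,0,0],[1,0,0,-13,0,0,0]]

```text
t: 32.3
tool_pos: [0.5868, -0.3155, 0.1619]
tool_rot: [2.223, 2.203, 0.004]
contact_force: [0.9, 0.3, -0.8]
opening: 0.0152
```

```bash
python3 st.py "[(*tw(-44,0),.16,12.9)]"
```

```text
[586.8, -315.5, 161.9] 89.48227741782351 0.015224844659361131 32.3 [ 0.88536271  0.32824908 -0.77758482]
(np.float64(0.5851105074555862), np.float64(0.08737699489551813), 0.16, 12.9) ([40.29, -0.54, -0.09], [0.75, -0.07, 76.58])
```

Emit:
play_rows:
  motion:
    - [[1,5,0,0,0,0,10],[1,11,0,0,0,0,20],[1,17,0,0,0,0,30],[1,23,0,0,0,0,40],[1,29,0,0,0,0,50],[1,35,-0.3,0,0,0,60],[1,40.3,-0.5,0,0,0,70],[1,40.3,-0.5,-0.1,0,0,76.5],[1,40.3,-0.5,-0.1,0,0,76.5],[1,40.3,-0.5,-0.1,0,0,76.5],[1,40.3,-0.5,-0.1,0,0,76.5],[1,40.3,-0.5,-0.1,0,0,76.5]]

```text
t: 33.8
tool_pos: [0.5854, 0.0869, 0.16]
tool_rot: [3.114, 0.353, 0.014]
contact_force: [0.4, 0.0, -0.5]
opening: 0.0151
```

```bash
python3 st.py "[(*tw(-44,0),.054,12.9)]" p14
```

```text
[585.4, 86.9, 160.0] 12.95356421383796 0.015053282259455365 33.8 [ 0.40284335  0.04489623 -0.5213373 ]
(np.float64(0.5851105074555862), np.float64(0.08737699489551813), 0.054, 12.9) ([-0.11, -0.15, 10.6], [0.5, -0.47, 0.05])
```

View pics/st_p14.png

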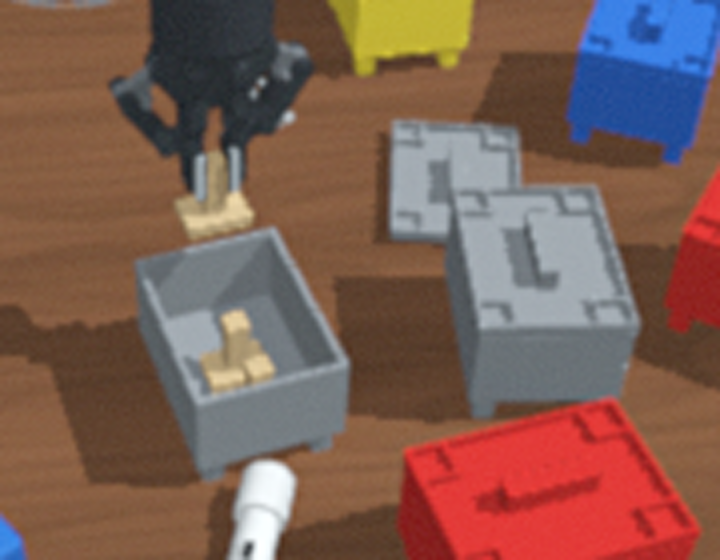

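Emit:
play_rows:
  motion:
    - [[1,-0.1,-0.1,3,0,0,0],[1,-0.1,-0.1,6,0,0,0],[1,-0.1,-0.1,9,0,0,0],[1,-0.1,-0.1,10.5,0,0,0],[1,-0.1,-0.1,10.6,0,0,0],[1,-0.1,-0.1,10.6,0,0,0],[0.1,-0.1,-0.1,10.6,0,0,0],[0.1,-0.1,-0.1,10.6,0,0,0],[0.1,-0.1,-0.1,10.6,0,0,0],[0.1,-0.1,-0.1,7,0,0,0],[0.1,-0.1,-0.1,2,0,0,0],[0.1,-0.1,-0.1,-3,0,0,0],[0.1,-0.1,-0.1,-3,0,0,0],[0.1,-0.1,-0.1,-3,0,0,0]]

```text
t: 35.65
tool_pos: [0.5837, 0.088, 0.1898]
tool_rot: [3.114, 0.354, 0.014]
contact_force: [-0.3, -0.4, 0.2]
opening: 0.0384
```

```bash
python3 st.py "[]" p15
```

```text
[583.7, 88.0, 189.8] 12.96497005822385 0.03842704408039749 35.65 [-0.34930545 -0.35097705  0.18233228]
```

View pics/st_p15.png

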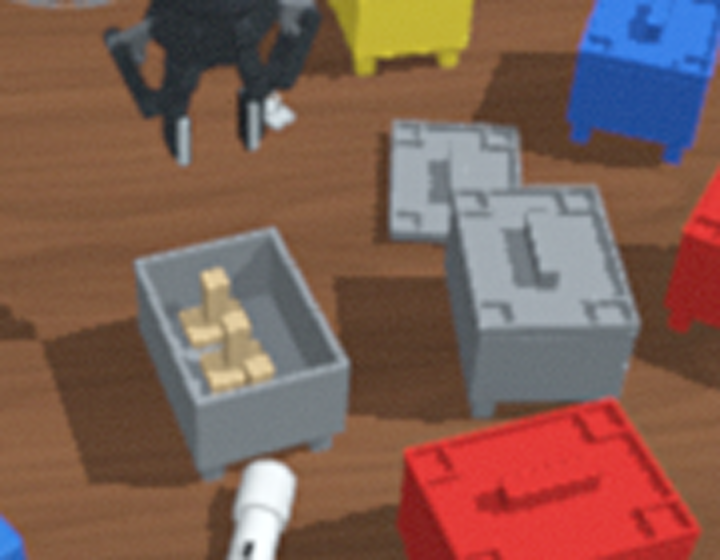

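View pics/tt_p15.png

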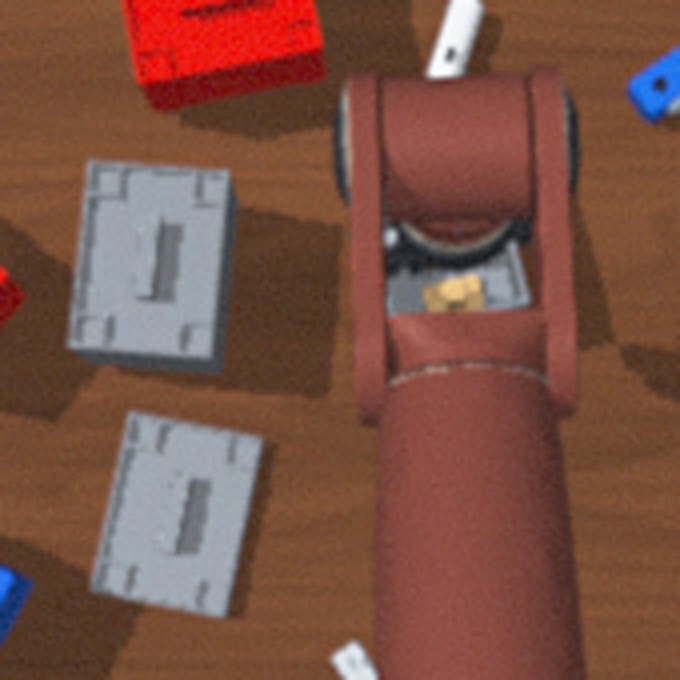

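All three pegs stand in the tub at scene crop (215,275), (237,320) and (258,368). Now I fit the lid and tub2 from their corner pixels in both views.

```bash
python3 - <<'E'
from tub import *
from m import masks
from m2 import big
im,K,T=img('top'); o=np.array([210,90])
f=lambda c,s,o:(np.array(c)+.5)/s-.5+o
print('lid',fit(ray(f([[128,410],[262,437],[228,617],[92,588]],4,o),K,T,.009)))
print('tub2',fit(ray(f([[88,160],[232,171],[217,356],[68,346]],4,o),K,T,.092)))
H,S,V=masks(im)
for t in(125,135,145):
    m=((S<70)&(V>t)).astype(np.uint8)
    print(rect(ray(big(m,(225,185,285,250))[:,0],K,T,.009)),rect(ray(big(m,(215,120,285,190))[:,0],K,T,.092)))
im,K,T=img('scene'); o=np.array([270,150])
# tub2 corners scene: ++ far-right.. x+ is toward camera(down), y+ right
print('tub2 sc',fit(ray(f([[638,326],[472,326],[447,190],[597,185]],4,o),K,T,.092)))
P=ray(f([[393,122],[520,127],[391,234]],4,o),K,T,.009)*1000; print('lid sc corners',P[:,:2].round(1).tolist(), 'edges',np.linalg.norm(P[1]-P[0]),np.linalg.norm(P[2]-P[0]))
E
```

```text
lid (array([425.4, 298.7]), np.float64(-11.12), [[1.2, 1.6], [-0.7, -0.2], [-1.7, -1.7], [1.2, 0.4]])
tub2 (array([606.7, 308.8]), np.float64(-4.64), [[0.6, 1.7], [-0.3, -1.7], [-0.1, -2.8], [-0.2, 2.9]])
([424.6, 300.8], [144.2, 106.6], -11.71) ([606.6, 310.8], [142.5, 107.2], -4.98)
([424.9, 300.8], [141.1, 105.8], -11.82) ([607.0, 311.3], [142.0, 105.6], -4.72)
([423.9, 299.3], [138.7, 102.0], -11.93) ([605.6, 309.4], [138.4, 100.2], -5.14)
tub2 sc (array([601.4, 311.1]), np.float64(-5.49), [[1.0, 2.1], [-1.1, -2.9], [1.6, -2.9], [-1.5, 3.7]])
lid sc corners [[341.7, 264.8], [360.9, 371.7], [482.3, 236.2]] edges 108.57760143569799 143.5019678877549
```

The lid comes out at about (423.5, 301.5) mm and -11.6°, consistent in both views to about 3 mm. I go to the lid.

```bash
python3 st.py "[(.4235,.3015,.08,-11.6)]"
```

```text
[583.0, 88.0, 188.0] 12.956928053341596 0.0384387885409378 35.85 [ 0.18761701  0.3541141  -1.07971546]
(0.4235, 0.3015, 0.08, -11.6) ([-10.81, -24.47, 10.54], [0.4, -0.39, 24.56])
```

Emit:
play_rows:
  motion:
    - [[0.1,-2,-5,0,0,0,8],[0.1,-5,-11,0,0,0,16],[0.1,-8,-17,2,0,0,24.5],[0.1,-10.8,-24.5,6,0,0,24.5],[0.1,-10.8,-24.5,10.5,0,0,24.5],[0.1,-10.8,-24.5,10.5,0,0,24.5],[0.1,-10.8,-24.5,10.5,0,0,24.5],[0.1,-10.8,-24.5,10.5,0,0,24.5]]

```text
t: 36.85
tool_pos: [0.4256, 0.3018, 0.0826]
tool_rot: [3.121, -0.318, 0.017]
contact_force: [-0.4, 0.1, 0.2]
opening: 0.0381
```

```bash
python3 st.py "[(.4235,.3015,.0125,-11.6)]" p16
```

```text
[425.6, 301.8, 82.6] -11.61991992182113 0.03813550518149473 36.85 [-0.39695486  0.05880612  0.2257967 ]
(0.4235, 0.3015, 0.0125, -11.6) ([-0.28, 0.05, 7.01], [0.18, -0.63, -0.02])
```

View pics/st_p16.png

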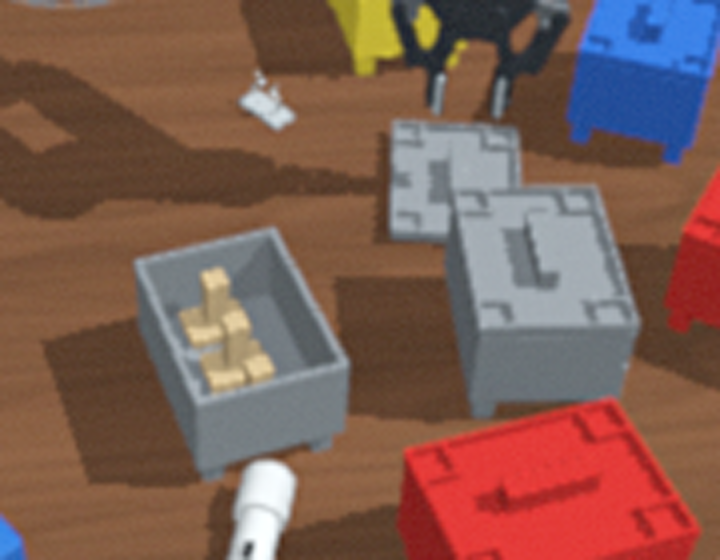

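View pics/tt_p16.png

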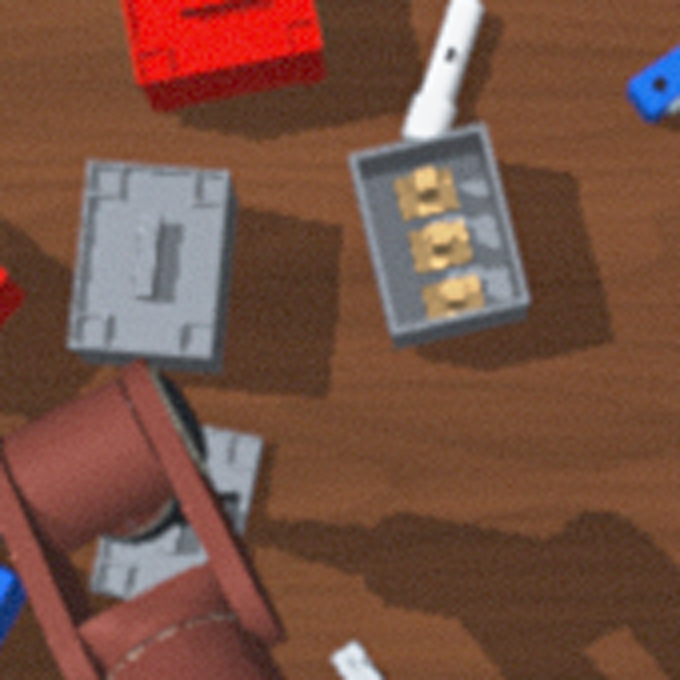

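```bash
python3 - <<'E'
from tub import *
im=cv2.imread('pics/s_p16.png'); _,K,T=img('scene')
b=cv2.resize(im[165:220,360:410],None,fx=10,fy=10,interpolation=2)
a=np.radians(-11.6);X=np.array([np.cos(a),np.sin(a)]);Y=np.array([-X[1],X[0]]);C=np.array([423.5,301.5])
for z,L,W in((9,140,104),(27,60,14)):
    P=np.array([np.r_[C+i*X*L/2+j*Y*W/2,z] for i,j in((1,1),(1,-1),(-1,-1),(-1,1))])/1000
    cv2.polylines(b,[((proj(P,K,T)-[360,165]+.5)*10).astype(int)],True,(0,0,255),1)
cv2.imwrite('pics/z16.png',b)
E
```

```text
(no output)
```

View pics/z16.png

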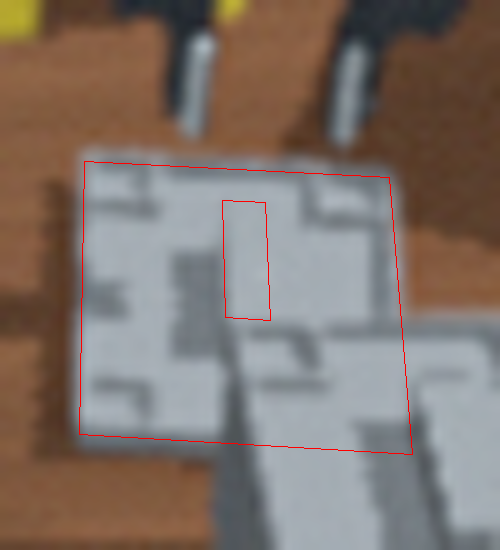

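The fitted outlines agree with the image to about 1 px, and the rib lies between the fingers. I descend and grip.

Emit:
play_rows:
  motion:
    - [[0.1,-0.2,0,3,0,0,0],[0.1,-0.2,0,5.5,0,0,0],[0.1,-0.2,0,7,0,0,0],[0.1,-0.2,0,7,0,0,0],[0.1,-0.2,0,7,0,0,0],[1,-0.2,0,7,0,0,0],[1,-0.2,0,7,0,0,0],[1,-0.2,0,7,0,0,0],[1,-0.2,0,7,0,0,0],[1,-0.2,0,7,0,0,0],[1,-0.2,0,7,0,0,0]]
  newtons: 60

```text
t: 38.38
tool_pos: [0.4249, 0.3023, 0.0136]
tool_rot: [3.122, -0.318, 0.019]
contact_force: [-0.7, -0.2, 5.1]
opening: 0.0119
```

```bash
python3 st.py "[]" p17
```

```text
[424.9, 302.3, 13.6] -11.620744867837503 0.01192902193198012 38.375 [-0.73402065 -0.24980008  5.05377312]
```

View pics/st_p17.png

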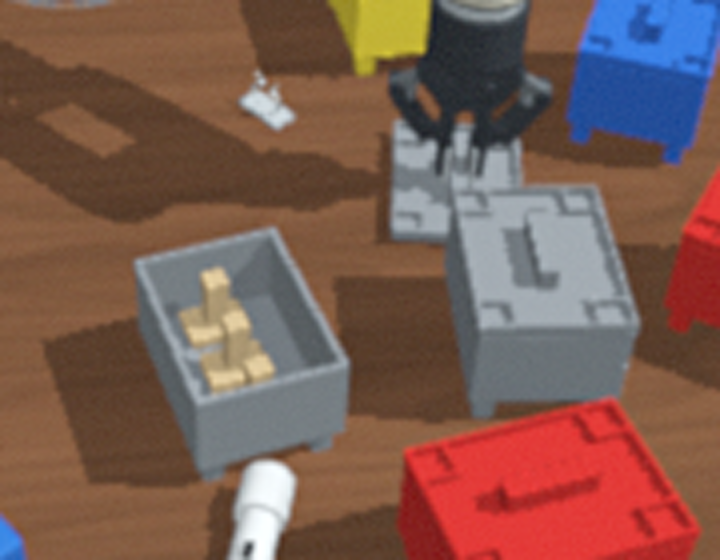

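Emit:
play_rows:
  motion:
    - [[1,0,0,-1.5,0,0,0],[1,0,0,-5,0,0,0],[1,0,0,-10,0,0,0],[1,0,0,-15.5,0,0,0],[1,0,0,-15.5,0,0,0],[1,0,0,-15.5,0,0,0]]

```text
t: 39.22
tool_pos: [0.4227, 0.3028, 0.1684]
tool_rot: [3.122, -0.318, 0.018]
contact_force: [0.5, -0.8, -2.0]
opening: 0.0124
```

```bash
python3 st.py "[(*TC,.16,12.9)]" p18
```

```text
[422.7, 302.8, 168.4] -11.617529760907969 0.012419574898196652 39.225 [ 0.51292633 -0.78622063 -1.99707147]
(np.float64(0.628), np.float64(0.0972), 0.16, 12.9) ([24.24, 16.0, 1.17], [0.27, -0.65, -24.52])
```

View pics/s_p18.png

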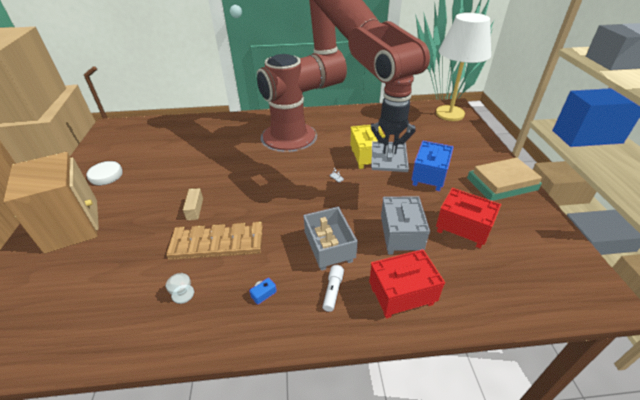

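The lid is held level at scene (390,155) and everything else is in place. I move it over the tub.

Emit:
play_rows:
  motion:
    - [[1,4,3,0,0,0,-6],[1,9,6,0,0,0,-12],[1,14,9,0,0,0,-18],[1,19,12.5,0,0,0,-24.5],[1,24.2,16,1,0,0,-24.5],[1,24.2,16,4,0.3,-0.6,-24.5],[1,24.2,16,4,0.3,-0.6,-24.5],[1,24.2,16,4,0.3,-0.6,-24.5],[1,24.2,16,4,0.3,-0.6,-24.5]]

```text
t: 40.45
tool_pos: [0.6272, 0.0974, 0.1308]
tool_rot: [3.121, 0.354, -0.001]
contact_force: [0.3, -0.0, -0.3]
opening: 0.0123
```

```bash
python3 st.py "[(*TC,.0966,12.9)]" p19
```

```text
[627.2, 97.4, 130.8] 12.952046195120255 0.01231741934852617 40.45 [ 0.26627785 -0.03515487 -0.33214582]
(np.float64(0.628), np.float64(0.0972), 0.0966, 12.9) ([0.07, 0.04, 3.42], [0.05, 0.03, 0.05])
```

View pics/st_p19.png

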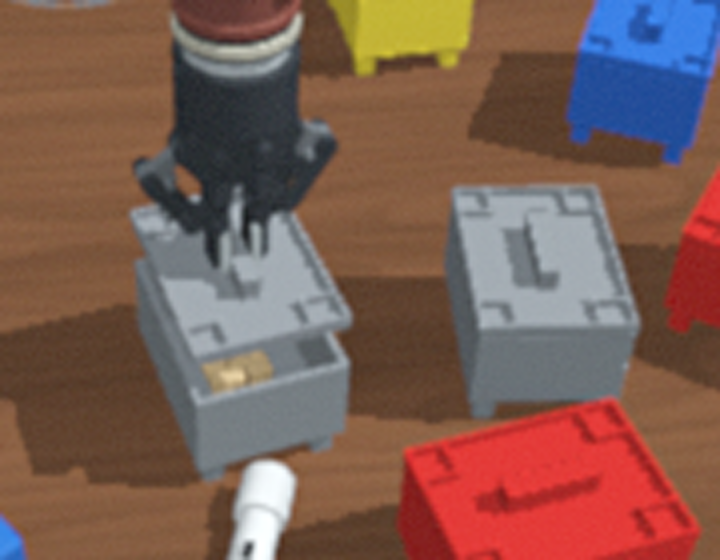

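View pics/tt_p19.png

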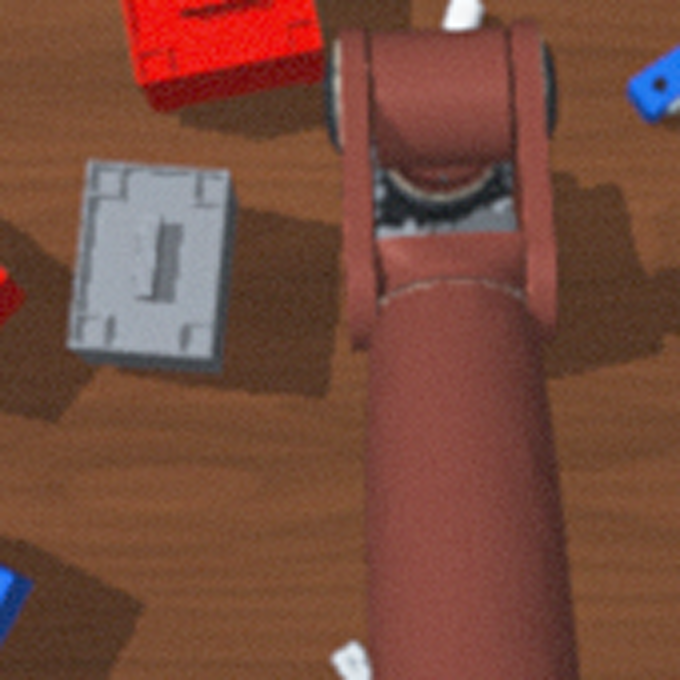

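```bash
python3 - <<'E'
import cv2
a=cv2.imread('pics/s_p16.png')[195:270,295:365]; b=cv2.imread('pics/s_p19.png')[195:270,295:365]
for n,i in(('a',a),('b',b)): cv2.imwrite(f'pics/z19{n}.png',cv2.resize(i,None,fx=8,fy=8,interpolation=cv2.INTER_CUBIC))
E
```

```text
(no output)
```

View pics/z19a.png

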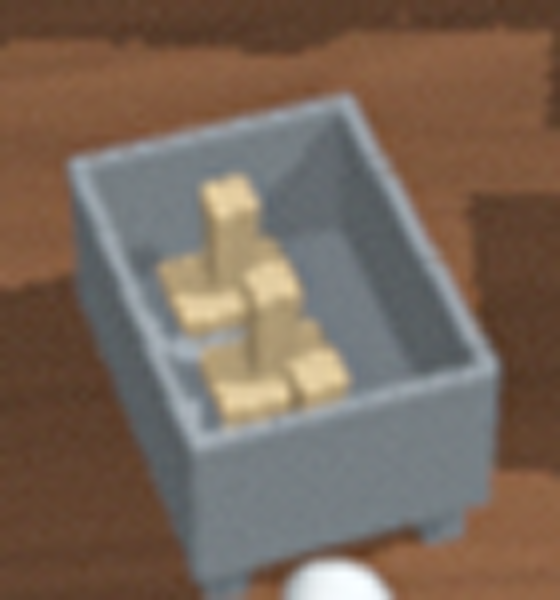

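View pics/z19b.png

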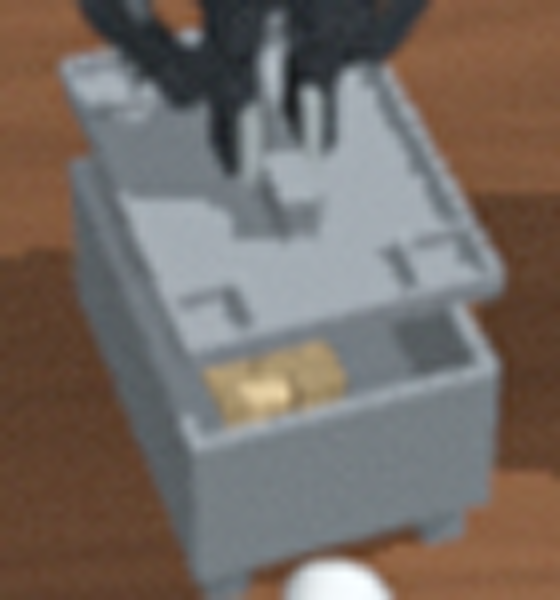

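```bash
python3 - <<'E'
from tub import *
_,K,T=img('scene'); f=lambda c:(np.array(c)+.5)/8-.5+[295,195]
print(fit(ray(f([[497,364],[195,447],[70,160],[350,95]]),K,T,.088)))
l=ray(f([[502,272],[188,355],[60,63]]),K,T,.1262)*1000
print(l[:,:2].round(1).tolist(),'centre',((l[0]+l[2])/2)[:2].round(1),np.linalg.norm(l[0]-l[1]),np.linalg.norm(l[1]-l[2]),np.degrees(np.arctan2(*(l[1]-l[2])[1::-1])))
E
```

```text
(array([628.8,  98.2]), np.float64(13.05), [[-1.3, -0.6], [-0.3, 0.1], [0.4, 0.0], [1.3, 0.4]])
[[679.6, 164.6], [704.1, 62.5], [564.4, 30.7]] centre [622.   97.6] 104.98405341336051 143.31425078927253 12.83140941287025
```

By the scene camera the lid sits about 4–6 mm short of the tub along x. By the top camera it is about 0 mm. I move part of the way, +2.5 mm, lower to just above the rim and compare edges there.

Emit:
play_rows:
  motion:
    - [[1,0.3,0,1,0,0,0],[1,0.3,0,2,0,0,0],[1,0.3,0,2.5,0,0,0],[1,0.3,0,2.5,0,0,0],[1,0.3,0,2.5,0,0,0]]

```text
t: 41.22
tool_pos: [0.6304, 0.0978, 0.1059]
tool_rot: [3.121, 0.354, -0.0]
contact_force: [-0.8, -0.7, -0.3]
opening: 0.012
```

```bash
python3 st.py "[(*TC,.0966,12.9)]" p20; python3 - <<'E'
import cv2
b=cv2.imread('pics/s_p20.png')[195:270,295:365]
cv2.imwrite(f'pics/z20.png',cv2.resize(b,None,fx=8,fy=8,interpolation=cv2.INTER_CUBIC))
E
```

```text
[630.4, 97.8, 105.9] 12.926989038666319 0.01196874035512773 41.225 [-0.80811579 -0.72846104 -0.27167431]
(np.float64(0.628), np.float64(0.0972), 0.0966, 12.9) ([-0.24, 0.01, 0.93], [0.06, 0.01, 0.03])
```

View pics/z20.png

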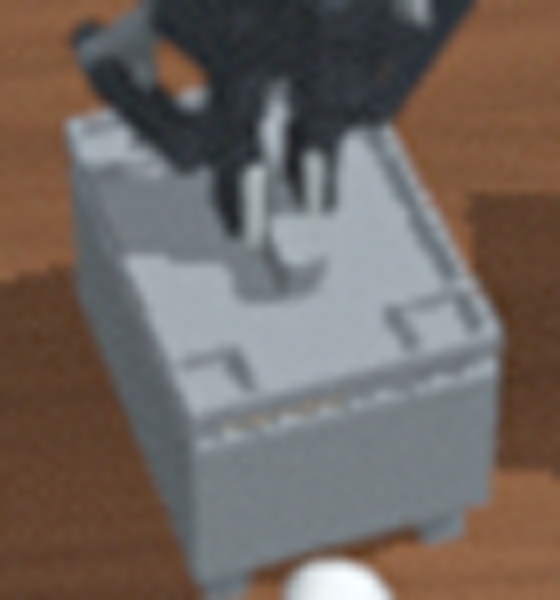

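View pics/tt_p20.png

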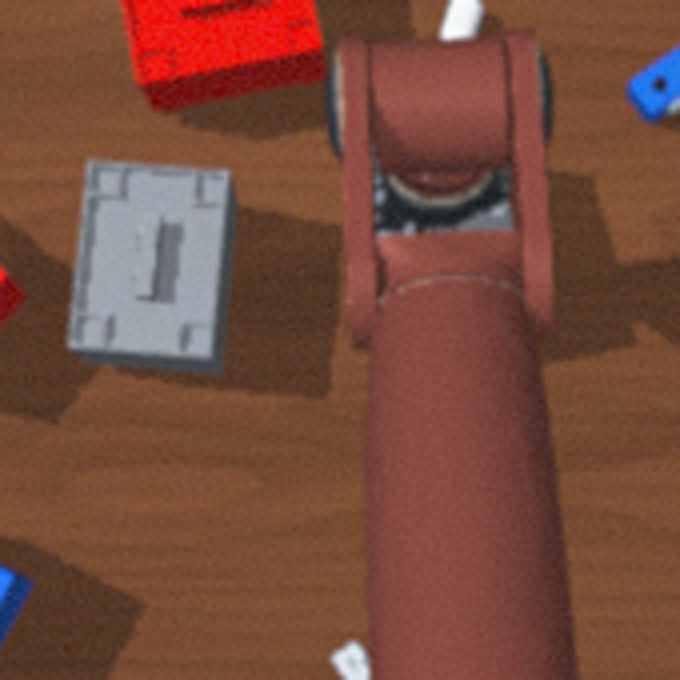

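```bash
python3 - <<'E'
from tub import *
_,K,T=img('scene'); f=lambda c:(np.array(c)+.5)/8-.5+[295,195]
l=ray(f([[502,333],[195,420],[68,122]]),K,T,.1013)*1000
t=ray(f([[497,364],[195,447],[70,160]]),K,T,.088)*1000
a=np.radians(12.9); M=np.array([[np.cos(a),np.sin(a)],[-np.sin(a),np.cos(a)]])
print((M@(l-t)[:,:2].T).T.round(1),np.linalg.norm(l[1]-l[2]))
E
```

```text
[[-0.9  1.4]
 [ 0.5  0.1]
 [-5.   1.4]] 144.8524100147689
```

The front edges line up within 1 mm, and the back corner suggests about -2 mm on average. I nudge +1 mm in x and -1 mm in tub y, then lower gently while watching the force.

Emit:
play_rows:
  motion:
    - [[1,0.1,0.1,0.2,0,0,0],[1,0.1,0.1,0.4,0,0,0],[1,0.1,0.1,0.5,0,0,0],[1,0.1,0.1,0.6,0,0,0],[1,0.1,0.1,0.7,0,0,0],[1,0.1,0.1,0.7,0,0,0]]

```text
t: 42.12
tool_pos: [0.6316, 0.0971, 0.0992]
tool_rot: [3.121, 0.354, 0.0]
contact_force: [-0.5, -0.3, -2.0]
opening: 0.0124
```

```bash
python3 st.py "[]" p21; python3 - <<'E'
import cv2
b=cv2.imread('pics/s_p21.png')[195:270,295:365]
cv2.imwrite(f'pics/z21.png',cv2.resize(b,None,fx=8,fy=8,interpolation=cv2.INTER_CUBIC))
E
```

```text
[631.6, 97.1, 99.2] 12.929843197800354 0.012367484778425012 42.125 [-0.45236822 -0.27167488 -1.98023715]
```

View pics/z21.png

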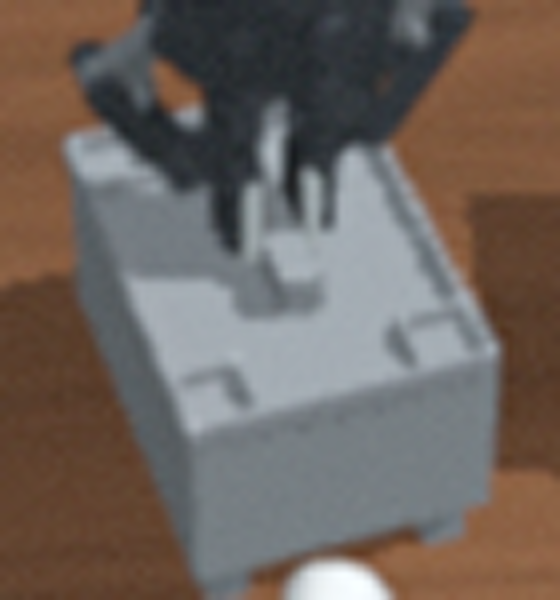

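At TCP z=99.2 the plug is about 2.4 mm inside the mouth with no resistance. I lower the last 3 mm and check.

Emit:
play_rows:
  motion:
    - [[1,0,0,0.15,0,0,0],[1,0,0,0.3,0,0,0],[1,0,0,0.35,0,0,0],[1,0,0,0.35,0,0,0]]

```text
t: 42.72
tool_pos: [0.632, 0.0971, 0.0966]
tool_rot: [3.12, 0.354, 0.002]
contact_force: [-3.6, -0.7, 4.8]
opening: 0.0123
```

Contact shows (4.8 N up) exactly at the seated height of 96.6 mm. I release and lift.

Emit:
play_rows:
  motion:
    - [[0.1,-0.1,0,0,0,0,0],[0.1,-0.1,0,0,0,0,0],[0.1,-0.1,0,0,0,0,0],[0.1,-0.1,0,-3,0,0,0],[0.1,-0.1,0,-8,0,0,0],[0.1,-0.1,0,-12,0,0,0],[0.1,-0.1,0,-12,0,0,0]]

```text
t: 43.6
tool_pos: [0.6334, 0.0971, 0.222]
tool_rot: [3.12, 0.354, 0.016]
contact_force: [0.4, -0.1, 0.5]
opening: 0.0385
```

```bash
python3 st.py "[(.604,.310,.2166,-4.9)]" p22; python3 - <<'E'
import cv2
b=cv2.imread('pics/s_p22.png')[195:270,295:365]
cv2.imwrite(f'pics/z22.png',cv2.resize(b,None,fx=8,fy=8,interpolation=cv2.INTER_CUBIC))
E
```

```text
[633.4, 97.1, 222.0] 12.933417091399026 0.03851657284916198 43.6 [ 0.38715363 -0.0542106   0.52010429]
(0.604, 0.31, 0.2166, -4.9) ([1.89, -21.41, 0.5], [0.08, -0.59, 17.83])
```

View pics/z22.png

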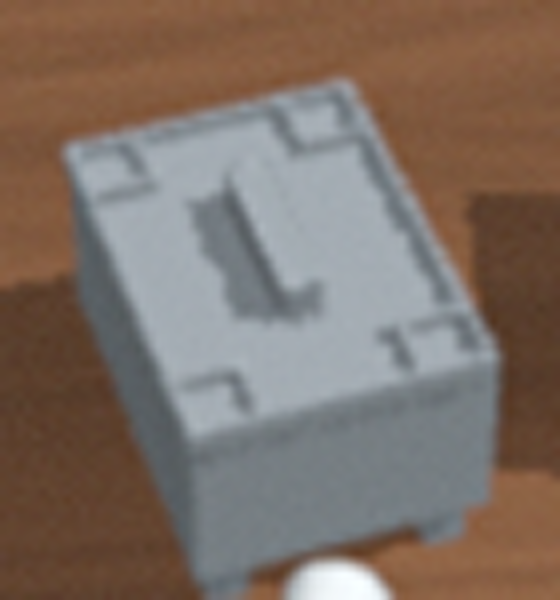

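View pics/s_p22.png

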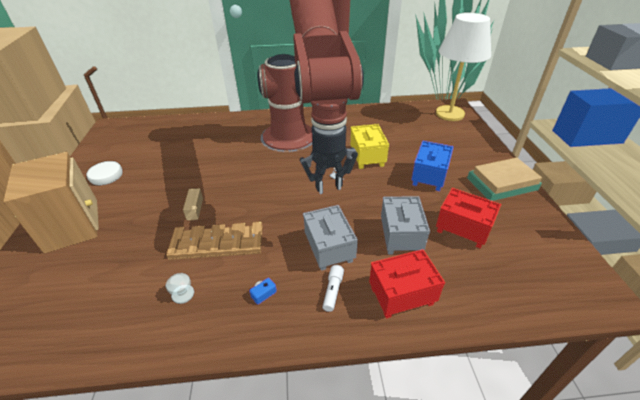

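The lid is flush on the tub. Its plate top is now at 92 mm, the same height as tub2's, so I can measure both with the same picks in each camera and the biases cancel. First I move above tub2.

Emit:
play_rows:
  motion:
    - [[0.1,0.5,-6,0,0,0,6],[0.1,1,-12,0,0,0,12],[0.1,1.9,-18,0,0,0,17.8],[0.1,1.9,-21.4,0.5,0,-0.6,17.8],[0.1,1.9,-21.4,0.5,0,-0.6,17.8],[0.1,1.9,-21.4,0.5,0,-0.6,17.8]]

```text
t: 44.45
tool_pos: [0.601, 0.309, 0.2095]
tool_rot: [3.135, -0.134, -0.017]
contact_force: [0.3, -0.0, -0.1]
opening: 0.0383
```

```bash
python3 st.py "[(.604,.310,.0966,-4.9)]" p23; python3 - <<'E'
import cv2
s=cv2.imread('pics/s_p22.png'); t=cv2.imread('pics/t_p23.png'); t0=cv2.imread('pics/t_p15.png')
sv=lambda n,i:cv2.imwrite(f'pics/{n}.png',cv2.resize(i,None,fx=8,fy=8,interpolation=cv2.INTER_CUBIC))
sv('z23a',s[190:260,370:440]); sv('z23b',t[110:185,285:355]); sv('z23c',t0[120:190,220:290])
E
```

```text
[601.0, 309.0, 209.5] -4.879555423900327 0.03825716852907873 44.45 [ 0.29642129 -0.01244475 -0.06652088]
(0.604, 0.31, 0.0966, -4.9) ([0.41, -0.17, 11.29], [0.24, 0.63, 0.02])
```

View pics/z23a.png

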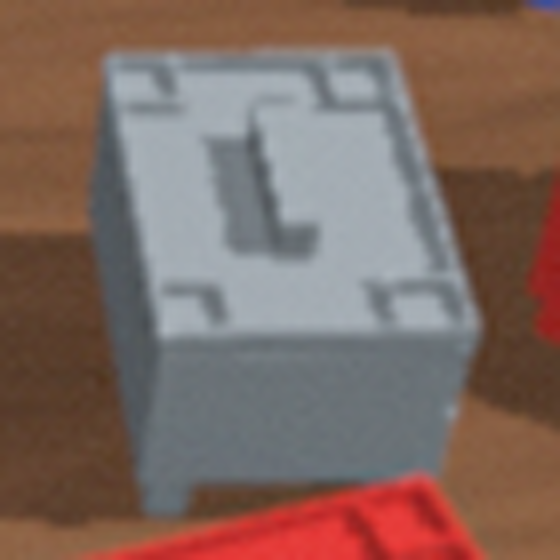

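View pics/z23b.png

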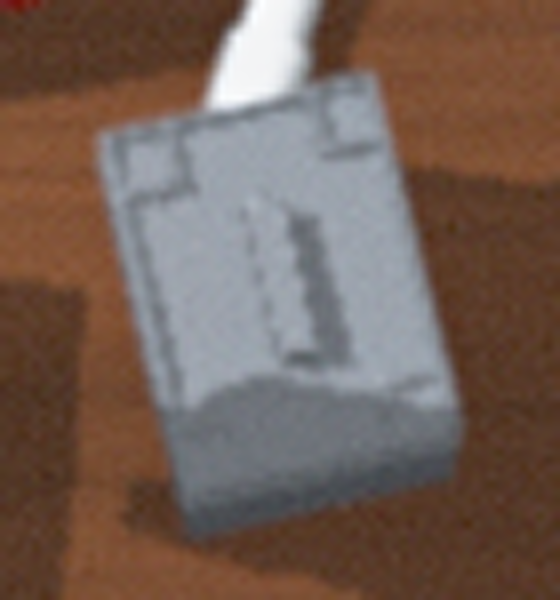

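View pics/z23c.png

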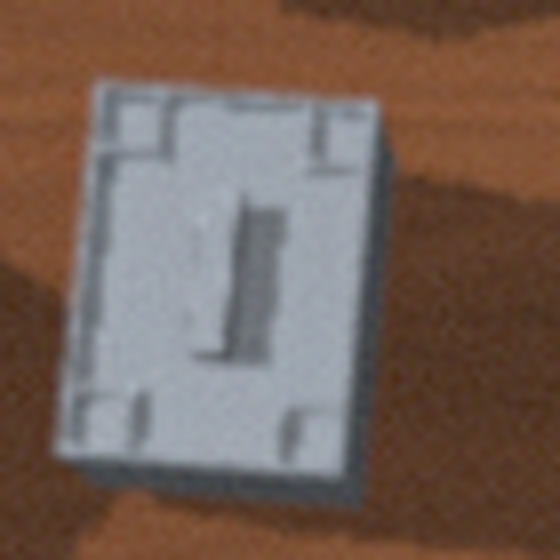

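View pics/st_p23.png

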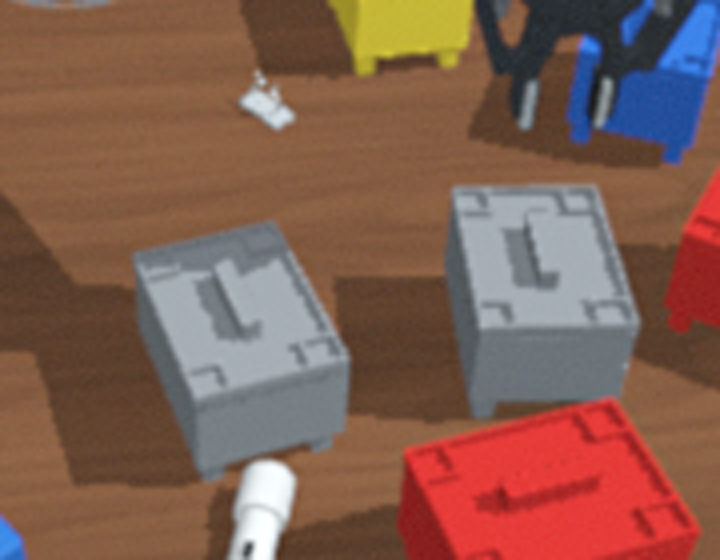

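```bash
python3 - <<'E'
from tub import *
f=lambda c,o:(np.array(c)+.5)/8-.5+o
_,K,T=img('scene')
print('sc tub2',fit(ray(f([[480,328],[160,338],[103,52],[398,48]],[370,190]),K,T,.092)))
print('sc lid',fit(ray(f([[498,352],[190,437],[65,148],[350,78]],[295,195]),K,T,.092)))
_,K,T=img('top')
print('top tub2',fit(ray(f([[95,80],[382,100],[350,478],[54,458]],[220,120]),K,T,.092)))
p=ray(f([[98,133],[375,72]],[285,110]),K,T,.092)*1000; m=p.mean(0)
e=p[0]-p[1]; print('top lid front',m[:2],np.linalg.norm(e),'ang',np.degrees(np.arctan2(-e[0],e[1])))
a=np.radians(12.9); print(m[:2]-70*np.array([np.cos(a),np.sin(a)]))
p=ray(f([[95,80],[382,100]],[220,120]),K,T,.092)*1000; m=p.mean(0)
a=np.radians(-4.9); print('top tub2 front',m[:2]-70*np.array([np.cos(a),np.sin(a)]))
E
```

```text
sc tub2 (array([600.3, 314.2]), np.float64(-5.22), [[0.4, 0.5], [2.8, -1.7], [-1.8, -1.5], [-1.4, 2.7]])
sc lid (array([626.5,  97.8]), np.float64(13.14), [[-0.5, 0.2], [1.0, -0.9], [0.5, -0.8], [-1.0, 1.5]])
top tub2 (array([606. , 309.8]), np.float64(-4.66), [[1.5, 1.3], [1.4, -1.8], [-1.4, -2.2], [-1.5, 2.7]])
top lid front [701.53091072 111.11433673] 105.83116836950185 ang 12.327982726385097
[633.29762713  95.48682861]
top tub2 front [607.46860054 309.87516404]
```

The lid-minus-tub2 offset is (26,-216) mm by the scene camera and (26,-214) mm by the top camera, so they agree. Tub2's centre is about (603.2, 311.7) mm. I descend on its rib.

```bash
python3 st.py "[(.6032,.3117,.0945,-4.9)]"
```

```text
[601.9, 308.6, 211.3] -4.96887533598561 0.03810710798880733 44.65 [0.56937996 0.03580287 0.37524868]
(0.6032, 0.3117, 0.0945, -4.9) ([0.2, -0.36, 11.68], [0.15, 0.49, -0.07])
```

Emit:
play_rows:
  motion:
    - [[0.1,0.2,-0.3,3,0.1,0.5,0],[0.1,0.2,-0.3,7,0.1,0.5,0],[0.1,0.2,-0.3,10,0.1,0.5,0],[0.1,0.2,-0.3,11.5,0.1,0.5,0],[0.1,0.2,-0.3,11.7,0.1,0.5,0],[0.1,0.2,-0.3,11.7,0.1,0.5,0]]

```text
t: 45.4
tool_pos: [0.6042, 0.3113, 0.0959]
tool_rot: [-3.139, 0.137, -0.004]
contact_force: [-0.2, 0.4, 0.1]
opening: 0.0383
```

```bash
python3 st.py "[(.6032,.3117,.0945,-4.9)]" p24
```

```text
[604.2, 311.3, 95.9] -4.985354077395865 0.038275182682250476 45.4 [-0.17225358  0.43353818  0.07317851]
(0.6032, 0.3117, 0.0945, -4.9) ([-0.1, -0.03, 0.14], [-0.01, -0.13, -0.09])
```

View pics/st_p24.png

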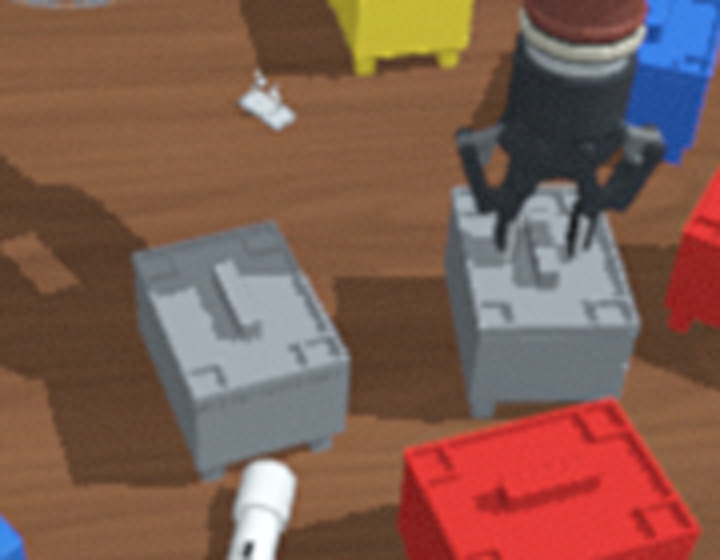

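The fingers straddle tub2's rib at (540,245). I close firmly.

Emit:
play_rows:
  motion:
    - [[0.6,0,0,0.1,0,0,0],[1,0,0,0.1,0,0,0],[1,0,0,0.1,0,0,0],[1,0,0,0.1,0,0,0],[1,0,0,0.1,0,0,0],[1,0,0,0.1,0,0,0],[1,0,0,0.1,0,0,0]]
  newtons: 110

```text
t: 46.38
tool_pos: [0.6052, 0.3119, 0.0971]
tool_rot: [-3.137, 0.136, -0.008]
contact_force: [-0.8, -0.0, 5.4]
opening: 0.011
```

Emit:
play_rows:
  motion:
    - [[1,0,0,-0.5,0,0,0],[1,0,0,-2,0,0,0],[1,0,0,-5,0,0,0],[1,0,0,-9,0,0,0],[1,0,0,-13,0,0,0],[1,0,0,-15,0,0,0],[1,0,0,-15,0,0,0],[1,0,0,-15,0,0,0]]

```text
t: 47.38
tool_pos: [0.6033, 0.3113, 0.2443]
tool_rot: [3.138, -0.136, 0.002]
contact_force: [-0.4, 0.3, -6.1]
opening: 0.0107
```

```bash
python3 st.py "[(.630,.0970,.24,12.9)]" p25
```

```text
[603.3, 311.3, 244.3] -4.9694199891987445 0.01073376190056396 47.375 [-0.36383183  0.3280244  -6.14664935]
(0.63, 0.097, 0.24, 12.9) ([4.51, 21.12, 0.44], [0.03, -0.07, -17.87])
```

View pics/s_p25.png

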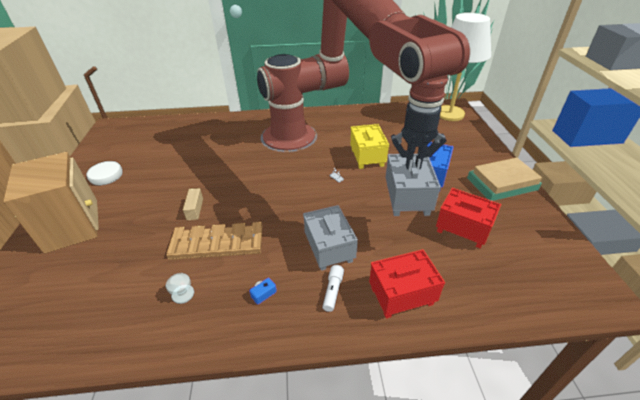

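Tub2 is lifted level, with -6 N on the wrist. I carry it over the lid.

Emit:
play_rows:
  motion:
    - [[1,1,4,0,0,0,-5],[1,2,8,0,0,0,-9],[1,3,12,0,0,0,-13],[1,4,16,0,0,0,-17.9],[1,4.6,20,0,0,0,-17.9],[1,4.6,21.1,0,0,0,-17.9],[1,4.6,21.1,2,0,0,-17.9],[1,4.6,21.1,3,0,0,-17.9],[1,4.6,21.1,3,0,0,-17.9],[1,4.6,21.1,3,0,0,-17.9],[1,4.6,21.1,3,0,0,-17.9]]

```text
t: 48.85
tool_pos: [0.6312, 0.0975, 0.2149]
tool_rot: [3.121, 0.355, 0.003]
contact_force: [-0.2, 0.9, -5.4]
opening: 0.0106
```

```bash
python3 st.py "[(.6311,.0970,.1891,12.9)]" p26;  python3 - <<'E'
import cv2
s=cv2.imread('pics/s_p26.png'); 
cv2.imwrite('pics/z26.png',cv2.resize(s[170:270,295:365],None,fx=8,fy=8,interpolation=cv2.INTER_CUBIC)[200:])
E
```

```text
[631.2, 97.5, 214.9] 12.966020471497798 0.010550251795738883 48.85 [-0.19087393  0.87022981 -5.43308202]
(0.6311, 0.097, 0.1891, 12.9) ([-0.03, 0.04, 2.58], [0.06, -0.11, 0.07])
```

View pics/z26.png

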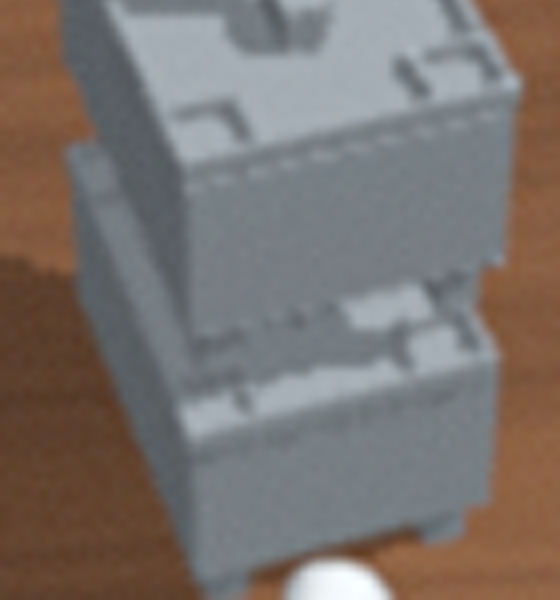

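View pics/st_p26.png

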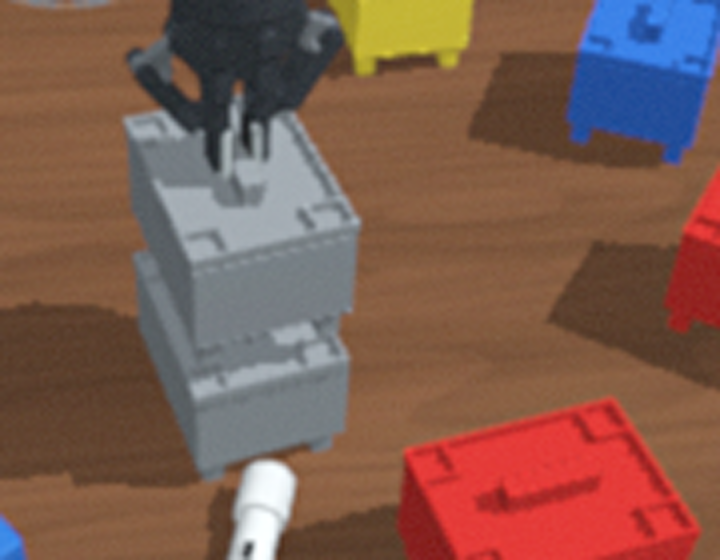

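```bash
python3 - <<'E'
from tub import *
f=lambda c,o:(np.array(c)+.5)/8-.5+o
_,K,T=img('scene')
u=ray(f([[520,78],[187,168]],[295,195]),K,T,.2098)*1000
l=ray(f([[498,352],[190,437]],[295,195]),K,T,.092)*1000
a=np.radians(12.9); M=np.array([[np.cos(a),np.sin(a)],[-np.sin(a),np.cos(a)]])
print((M@(u-l)[:,:2].T).T.round(1),np.linalg.norm(u[0]-u[1]),np.linalg.norm(l[0]-l[1]))
# camera-bias check: how same world column maps: TCP
E
```

```text
[[-1.4  1.5]
 [ 1.1  1.3]] 105.70361605474916 105.44664916403408
```

The front corners agree to about 0 mm in x and +1.4 mm in y. I nudge 0.6 mm in y and lower in small steps.

Emit:
play_rows:
  motion:
    - [[1,0,0.07,0.7,0,0,0],[1,0,0.07,1.3,0,0,0],[1,0,0.07,1.7,0,0,0],[1,0,0.07,2,0,0,0],[1,0,0.07,2.2,0,0,0],[1,0,0.07,2.2,0,0,0]]

```text
t: 49.75
tool_pos: [0.6312, 0.0965, 0.1926]
tool_rot: [3.121, 0.354, 0.002]
contact_force: [-0.2, -0.5, -5.2]
opening: 0.0106
```

```bash
python3 st.py "[(.6311,.0970,.1891,12.9)]" p27;  python3 - <<'E'
import cv2
s=cv2.imread('pics/s_p27.png'); 
cv2.imwrite('pics/z27.png',cv2.resize(s[195:270,295:365],None,fx=8,fy=8,interpolation=cv2.INTER_CUBIC))
E
```

```text
[631.2, 96.5, 192.6] 12.938910362895799 0.010648707751004136 49.75 [-0.17200564 -0.46789732 -5.22040064]
(0.6311, 0.097, 0.1891, 12.9) ([-0.0, -0.05, 0.35], [0.06, -0.07, 0.04])
```

View pics/z27.png

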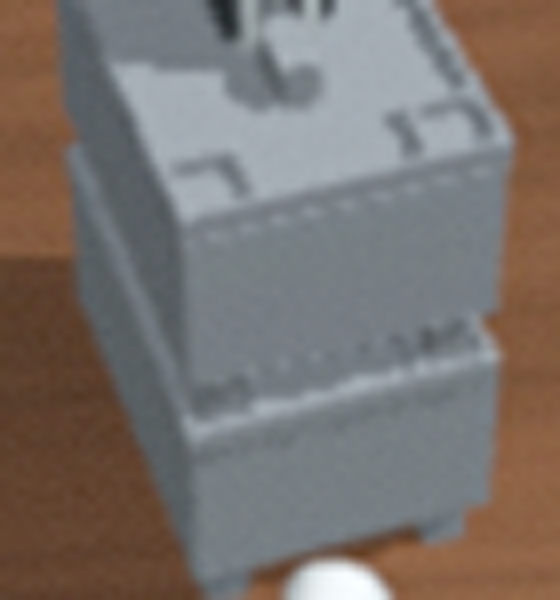

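No contact yet, with the soles at about 95.5 mm, inside the recess height. I lower the last bit.

Emit:
play_rows:
  motion:
    - [[1,0,0,0.2,0,0,0],[1,0,0,0.35,0,0,0],[1,0,0,0.4,0,0,0],[1,0,0,0.4,0,0,0]]

```text
t: 50.35
tool_pos: [0.6315, 0.0964, 0.1893]
tool_rot: [3.12, 0.354, 0.003]
contact_force: [-1.0, -0.9, -2.9]
opening: 0.0109
```

Emit:
play_rows:
  motion:
    - [[1,0,0,0.1,0,0,0],[1,0,0,0.15,0,0,0],[1,0,0,0.15,0,0,0]]

```text
t: 50.72
tool_pos: [0.6317, 0.0963, 0.1891]
tool_rot: [3.12, 0.354, 0.004]
contact_force: [-5.1, -2.1, 4.2]
opening: 0.0113
```

```bash
python3 st.py "[]" p28;  python3 - <<'E'
import cv2
s=cv2.imread('pics/s_p28.png'); 
cv2.imwrite('pics/z28.png',cv2.resize(s[195:270,295:365],None,fx=8,fy=8,interpolation=cv2.INTER_CUBIC))
E
```

```text
[631.7, 96.3, 189.1] 12.936662197367186 0.011273525078469805 50.725 [-5.11349529 -2.0811746   4.16399426]
```

View pics/z28.png

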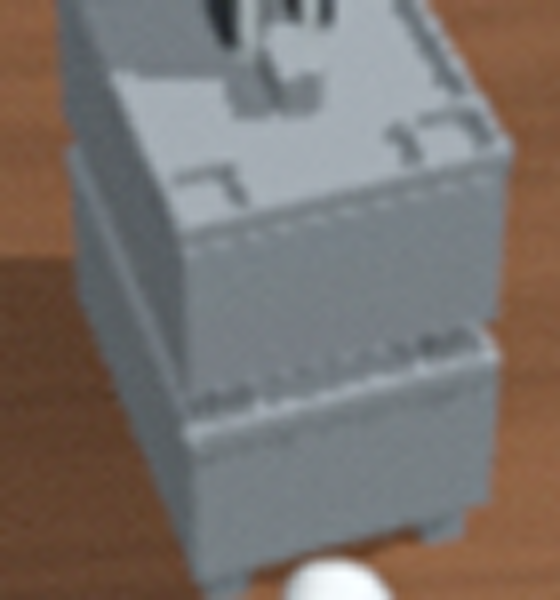

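TCP z=189.1 mm is exactly the stacked height, with the load now transferred. I release and rise.

Emit:
play_rows:
  motion:
    - [[0.1,0,0,0,0,0,0],[0.1,0,0,0,0,0,0],[0.1,0,0,0,0,0,0],[0.1,0,0,0,0,0,0],[0.1,0,0,-2,0,0,0],[0.1,0,0,-6,0,0,0],[0.1,0,0,-10,0,0,0],[0.1,-8,6,-10,0,0,0],[0.1,-14,12,-10,0,0,0],[0.1,-18,18,-10,0,0,0],[0.1,-18,18,-10,0,0,0],[0.1,-18,18,-10,0,0,0]]

```text
t: 52.32
tool_pos: [0.4952, -0.1222, 0.291]
tool_rot: [3.119, 0.345, 0.008]
contact_force: [1.0, 0.7, -0.5]
opening: 0.0385
```

```bash
python3 st.py "[]" p29;  python3 - <<'E'
import cv2
s=cv2.imread('pics/s_p29.png'); t=cv2.imread('pics/t_p29.png')
cv2.imwrite('pics/z29.png',cv2.resize(s[170:270,295:365],None,fx=6,fy=6,interpolation=cv2.INTER_CUBIC))
cv2.imwrite('pics/z29t.png',cv2.resize(t[90:190,275:365],None,fx=6,fy=6,interpolation=cv2.INTER_CUBIC))
E
```

```text
[495.2, -122.2, 291.0] 12.63591436971228 0.03845704174932605 52.325 [ 0.99046441  0.65386077 -0.51544952]
```

View pics/z29.png

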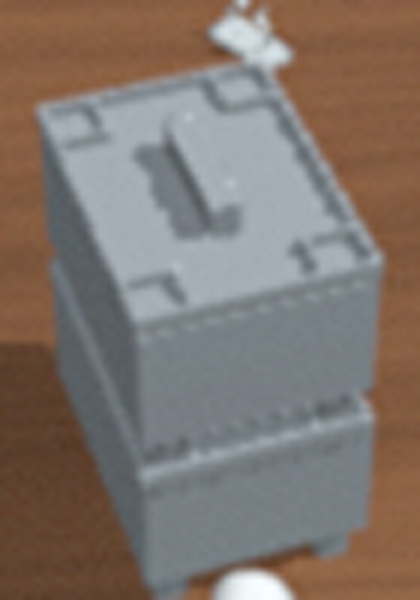

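View pics/t_p29.png

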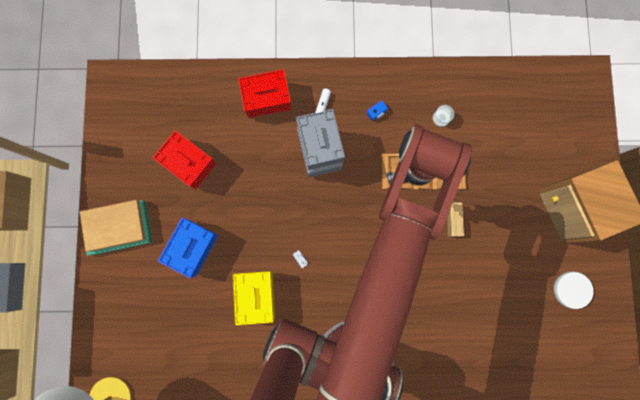

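View pics/s_p29.png

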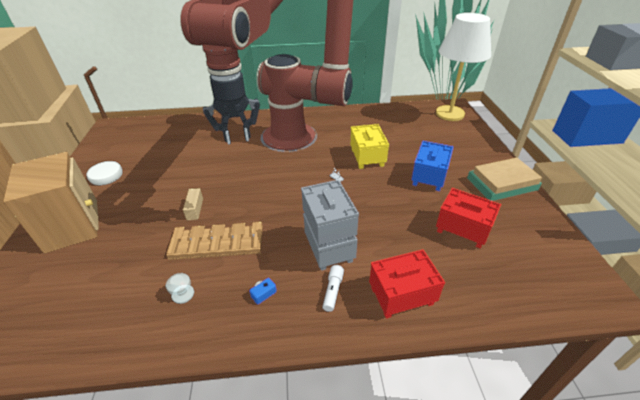

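Final check: I fit tub2's plate at its expected stacked height of 184 mm and compare it with the lid.

```bash
python3 - <<'E'
from tub import *
from m import masks
from m2 import big
f=lambda c,s,o:(np.array(c)+.5)/s-.5+o
im,K,T=img('scene')
print('sc',fit(ray(f([[382,262],[135,325],[40,105],[272,68]],6,[295,170]),K,T,.184)))
im,K,T=img('top'); H,S,V=masks(im)
for t in(130,140,150):
    m=cv2.morphologyEx(((S<70)&(V>t)&(V<200)).astype(np.uint8),cv2.MORPH_OPEN,np.ones((3,3))); print('top',rect(ray(big(m,(285,105,355,185))[:,0],K,T,.184)))
o=ctrl.get_obs(); print(o['dq'].round(3),o['contact_force'].round(1))
E
```

```text
sc (array([628.9,  97.8]), np.float64(11.5), [[-3.0, 0.5], [1.0, 0.2], [-2.2, -1.7], [4.2, 1.0]])
top ([632.4, 97.3], [139.6, 111.4], 12.88)
top ([630.3, 95.8], [134.3, 106.5], 12.36)
top ([630.5, 91.7], [131.4, 95.1], 11.21)
[ 0.018  0.008  0.001 -0.003 -0.001 -0.002] [-0.9  0.5  0.2]
```

The stack reads (629–632, 96–98) mm at about 12.5°, against the lid at (626–633, 95–98) mm at about 13°. Height is exact by the TCP, and the block lies flat. I hand in.

```bash
python3 -c "
from station import ctrl
print(ctrl.finish_job())"
```

```text
the job is handed in; nothing more can be done
None
```

The job is done and handed in at about 52 s of the 210 s allowed; the hand-in gives no verdict.

**What I did:** I used the held block to knock pegs D, B and A into their wide mouths; slot C was empty. I laid the block down behind the rail, stood the three pegs in the open tub and seated the lid. I then stacked the grey closed tub on the lid and moved the arm clear.

**What the last checks showed:**
- **Heights:** the tool sat at exactly the heights expected for a seated lid (96.6 mm) and a stacked tub (189.1 mm). The load was taken up at both points.
- **Stack position:** the stack measured (629–632, 96–98) mm and the lid about (626–633, 95–98) mm.
- **Other things:** the block lay flat, and in the pictures the flashlight, doorknob and bike light had not visibly moved; I did not measure them.

**What disagreed:**
- **Camera scatter:** the two cameras differed by 2–6 mm in x for the lid and the closed tub. I placed by same-camera comparison and contact force.
- **Final angle:** the last picture fits gave 11.2–12.9° against the 12.9° I commanded, with corner errors up to about 4 mm. I trusted the height and force there.
- **Side load:** I saw small sideways forces of 4–5 N as the lid and the closed tub seated, so each may lie off-centre within its play.

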